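Load the compression jig and start the timed test

TASK

Set every orange specimen upright in the black rings on the jig's base, one to a ring (any rings will do), then lower the top plate level and gently over the two guide pins until it sits fully home on the stops. Stand one brass weight upright in each black ring on the top plate, then press the timer's red button fully down to start the test and let go; leave the mug and the tin standing.

Things in the scene. Friction and masses are not known exactly. Their poses are not given: they have to be found in the camera images.
- jig: Fixed jig: aluminium base plate 150 (x) x 270 (y) x 15 mm. Origin: centre of its underside, z up. At y = +105 and -105 mm a dark stop block (80 (x) x 24 (y) mm, 15 to 39 mm above table) and out of its middle a steel guide pin, 12 mm diameter, up to 70 mm above table, last 8 mm tapered to 6 mm. Between them six painted black 39 mm rings: rows x = -34, +34 mm; y = -56, 0, +56 mm.
- stop_level (a point): Point on the jig's vertical centre line, level with the top of the stop blocks, 39 mm above the table; same axes as the jig. The top plate's underside lies here when it is fully home.
- top_plate: Loose aluminium plate 130 (x) x 260 (y) x 10 mm, about 0.6 kg, at first flat on the table at the left. Origin: centre of its underside, z up. Two 15 mm through holes at y = +105 and -105 mm; fits either way round. In the middle a blue bar handle 18 mm wide (x), 60 mm long (y), 24 to 48 mm above the underside, on two short posts. Two black 60 mm rings painted on top.
- ring_a (a point): Centre of the painted black ring on the top plate at its own y = +66 mm, on its upper face (10 mm above its underside).
- ring_b (a point): Centre of the other painted black ring on the top plate, at its own y = -66 mm, on its upper face.
- start_top (a point): Top of the red round start button (30 mm diameter), pointing up, on the white 64 mm square timer, which is fixed to the table. It is pressed straight down.
- start (a joint): Travel of the start button in m: 0 released, 0.006 fully pressed; about 4 N presses it fully and a spring returns it.
- mat: Thin cork mat fixed on the table at the right, 200 x 170 x 3 mm, on which the specimens start. Origin: centre of its underside.
- mug: Blue mug of 80 mm diameter, 90 mm tall, standing at the far left; not part of the job. Origin: centre of its underside, z up.
- tin: Tin can of 68 mm diameter, 55 mm tall, standing at the far right; not part of the job. Origin: centre of its underside, z up.
- spot0 (a point): Centre of a painted ring on the jig's base plate, on its upper face 15 mm above the table: near row (towards the jig's -x), -y end.
- spot1 (a point): Centre of a painted ring on the jig's base plate, on its upper face 15 mm above the table: near row, middle.
- spot2 (a point): Centre of a painted ring on the jig's base plate, on its upper face 15 mm above the table: near row, +y end.
- spot3 (a point): Centre of a painted ring on the jig's base plate, on its upper face 15 mm above the table: far row (towards the jig's +x), -y end.
- spot4 (a point): Centre of a painted ring on the jig's base plate, on its upper face 15 mm above the table: far row, middle.
- spot5 (a point): Centre of a painted ring on the jig's base plate, on its upper face 15 mm above the table: far row, +y end.
- puck0: Orange round rubber specimen, 32 mm diameter, 22 mm tall, 30 g, standing on the cork mat at the start. Origin: centre of its underside, z along its axis. May be absent.
- puck1: Orange round rubber specimen, 32 mm diameter, 22 mm tall, 30 g, standing on the cork mat at the start. Origin: centre of its underside, z along its axis. May be absent.
- puck2: Orange round rubber specimen, 32 mm diameter, 22 mm tall, 30 g, standing on the cork mat at the start. Origin: centre of its underside, z along its axis. May be absent.
- puck3: Orange round rubber specimen, 32 mm diameter, 22 mm tall, 30 g, standing on the cork mat at the start. Origin: centre of its underside, z along its axis. May be absent.
- puck4: Orange round rubber specimen, 32 mm diameter, 22 mm tall, 30 g, standing on the cork mat at the start. Origin: centre of its underside, z along its axis. May be absent.
- puck5: Orange round rubber specimen, 32 mm diameter, 22 mm tall, 30 g, standing on the cork mat at the start. Origin: centre of its underside, z along its axis. May be absent.
- weight0: Brass weight, 0.4 kg (varies): disc of 48 mm diameter, 26 mm tall, with a round knob of 20 mm diameter on top, up to 52 mm. Origin: centre of its underside, z up. Starts on the table in front of the jig.
- weight1: Brass weight, 0.4 kg (varies): disc of 48 mm diameter, 26 mm tall, with a round knob of 20 mm diameter on top, up to 52 mm. Origin: centre of its underside, z up. Starts on the table in front of the jig.
There are look-alikes about, which are no part of the job. Leave any blue look-alike of the puck1 alone.

How it is judged (in metres and radians):
On the way, in this order (a step that is already met when the one before it is completed fails the run):
1. every specimen stands in a ring of the base ((horizontal distance between puck0 and spot0 below 0.008 m or horizontal distance between puck0 and spot1 below 0.008 m or horizontal distance between puck0 and spot2 below 0.008 m or horizontal distance between puck0 and spot3 below 0.008 m or horizontal distance between puck0 and spot4 below 0.008 m or horizontal distance between puck0 and spot5 below 0.008 m) and height (world z) of each of puck0, puck1, puck2, puck3, puck4, puck5 below 0.045 m and angle between the z axis of each of puck0, puck1, puck2, puck3, puck4, puck5 and the z axis of jig, either way round below 0.12 rad and linear speed of each of puck0, puck1, puck2, puck3, puck4, puck5 below 0.03 m/s and (horizontal distance between puck1 and spot0 below 0.008 m or horizontal distance between puck1 and spot1 below 0.008 m or horizontal distance between puck1 and spot2 below 0.008 m or horizontal distance between puck1 and spot3 below 0.008 m or horizontal distance between puck1 and spot4 below 0.008 m or horizontal distance between puck1 and spot5 below 0.008 m) and (horizontal distance between puck2 and spot0 below 0.008 m or horizontal distance between puck2 and spot1 below 0.008 m or horizontal distance between puck2 and spot2 below 0.008 m or horizontal distance between puck2 and spot3 below 0.008 m or horizontal distance between puck2 and spot4 below 0.008 m or horizontal distance between puck2 and spot5 below 0.008 m) and (horizontal distance between puck3 and spot0 below 0.008 m or horizontal distance between puck3 and spot1 below 0.008 m or horizontal distance between puck3 and spot2 below 0.008 m or horizontal distance between puck3 and spot3 below 0.008 m or horizontal distance between puck3 and spot4 below 0.008 m or horizontal distance between puck3 and spot5 below 0.008 m) and (horizontal distance between puck4 and spot0 below 0.008 m or horizontal distance between puck4 and spot1 below 0.008 m or horizontal distance between puck4 and spot2 below 0.008 m or horizontal distance between puck4 and spot3 below 0.008 m or horizontal distance between puck4 and spot4 below 0.008 m or horizontal distance between puck4 and spot5 below 0.008 m) and (horizontal distance between puck5 and spot0 below 0.008 m or horizontal distance between puck5 and spot1 below 0.008 m or horizontal distance between puck5 and spot2 below 0.008 m or horizontal distance between puck5 and spot3 below 0.008 m or horizontal distance between puck5 and spot4 below 0.008 m or horizontal distance between puck5 and spot5 below 0.008 m)), for 0.2 s.
2. the top plate is lowered level and gently over both pins (z of top_plate in the frame of stop_level between 0.003 and 0.026 m and horizontal distance between top_plate and stop_level below 0.008 m and angle between top_plate's own z axis and vertical below 0.08 rad and angle between the y axis of top_plate and the y axis of jig, either way round below 0.06 rad and linear speed of top_plate below 0.15 m/s), for 0.05 s.
3. the top plate sits fully home on the stops (z of top_plate in the frame of stop_level between -0.003 and 0.002 m and horizontal distance between top_plate and stop_level below 0.006 m and angle between top_plate's own z axis and vertical below 0.03 rad), for 0.2 s.
4. one weight stands in each ring of the plate (all of step 3 and (horizontal distance between weight0 and ring_a below 0.012 m or horizontal distance between weight0 and ring_b below 0.012 m) and z of weight0 in the frame of ring_a between -0.004 and 0.004 m and angle between each of weight0, weight1's own z axis and vertical below 0.06 rad and linear speed of each of weight0, weight1 below 0.03 m/s and (horizontal distance between weight1 and ring_a below 0.012 m or horizontal distance between weight1 and ring_b below 0.012 m) and z of weight1 in the frame of ring_a between -0.004 and 0.004 m and distance between weight0 and weight1 above 0.09 m), for 0.2 s.
5. the start button is pressed (value of joint start above 0.004 m).
At the end, for the whole second after the job is handed in: Each specimen upright within 8 mm of a base ring's centre, one to a ring; top plate on both pins, level (0.03 rad), underside within 2 mm of the stops; one weight upright within 12 mm of each plate ring's centre; button pressed over 4 mm after that and up again (all of step 1 and all of step 4 and value of joint start below 0.002 m); the robot touches nothing.
It fails at once if the mug knocked over (angle between mug's own z axis and vertical above 0.6 rad).
It fails at once if the tin knocked over (angle between tin's own z axis and vertical above 0.6 rad).
Of puck0, puck1, puck2, puck3, puck4, puck5 only 4 to 6 are there at a start; the rules pass over those that are not, and their reading is None.
At some moment in a run one of weight0, weight1 may be knocked a few centimetres aside while the robot is not near it.
Once in a run the grip may slacken for a moment while it holds something.
It also fails if it takes over 210 s, if anything falls off the work surface, if the arm or the gripper's body presses on something with over 40 N, if the wrist force passes 120 N, or if a joint passes its speed limit or range.

ROBOT

A 6-joint arm with a two-finger parallel gripper is mounted at the origin on the work surface. World frame = base frame: x ahead of the robot, y to its left, z up, the work surface at z = 0. Lengths are in m, angles in degrees, forces in N, time in s.
With the tool pointing down it reaches from about 0.375 to 0.9 m from the base axis. Payload 3.1 kg.
Tool frame: the origin (TCP) lies on the centre line of the jaws, within the pads' length; the fingertips stand 25 mm ahead of it and the grasp point (between the pads) lies 6 mm ahead of it; z points along the fingers, y is the line along which they close (so a half turn about z gives the same grasp; the last joint's range is limited). The gripper opens to 87 mm and grips with 3 to 60 N. Pads are 19 mm wide; open, the fingers measure 117 mm over their backs; the gripper's body (75 mm by 190 mm) begins 51 mm behind the grasp point.
Start: joints at [-76.117, 30.224, 82.088, -0, 67.689, -10.227], TCP at [0.255, -0.57, 0.248] pointing down, gripper open.
Joint ranges: [-176.69, 176.69], [-43.24, 126.21], [12.49, 139.97], [-82, 262], [0, 151.66], [-163.58, 163.58]. Speed limits (degrees/s): [159.86, 159.86, 180, 180, 180, 180].

INTERFACE

Orientations are given as a 3x3 rotation matrix whose columns are the frame's x, y, z axes.
In Python, from rig import * gives the robot as it stands.
- The arm moves only by the tool step_arm, never from a script. Its argument "steps" is a list of rows, each a list of 7 numbers: the shift along the tool's x, y, z normalised to -1 to 1, where 1 is 0.3 m, then the turn, a rotation vector about the tool's x, y, z normalised to -1 to 1, where 1 is 45 degrees, then the gripper's target within -1 to 1 (shut at 1, half-way at 0, fully open at -1). A call has 1 to 8 rows; each row is the pose to reach, as a shift and turn from the pose commanded when the call began, along the tool's axes at that moment; what a row does not reach only later rows make up. A row lasts 1/12 s, in which the tool goes at most 41.7 mm and 7.16 degrees, less where a joint would pass 70% of its speed; a pose out of reach is approached as far as the arm can. A call with a number of a shift or a turn outside -1 to 1 is refused whole. A call with a gripper value outside its range is refused whole. The fingers move at their own pace and stop on an object; the grip force is fixed at half the most. Time passes only in rows, so rows that repeat a pose let the fingers close. It gives the time, the measured TCP pose, the force, the opening and the grip force at its end, in the units of the state.
- read_state(): the state, without advancing time (a new reading comes with each control period).
- capture(name): name is "scene" or "side" or "wrist"; returns a dict with "image" (400x640x3 uint8, red, green, blue), "vertical_fov" (degrees; the focal length in pixels is half the picture's height over the tangent of half this angle, whatever the lens; pixels are square), "cx", "cy" (the principal point, pixels), "world_from_camera" (4x4, takes a point from camera to world coordinates); the wrist camera has in their place "T_tool_cam" (4x4, takes a point from camera to tool coordinates, whose origin is the TCP and whose axes are the flange's). Camera axes: x right, y down, z forward; pixel columns grow to the right and rows downward; lengths in m; the calibration is good to about 2 mm. A picture is of the moment at which its call begins: read the wrist's pose just before it. There is no depth.
- hand_in(): hands the job in; it is judged then, once.
The state is a dict: "time_s": time; "joint_positions": joint angles; "qvel": joint speeds; "tau": joint torques, N m; "position": TCP position; "tcp_rot": TCP orientation; "force": force on the tool from outside, world axes, zero at the start; "moment": the same for the moment, N m; "opening": opening from 0.0 (shut) to 1.0 (fully open); "grasp_force": force on a finger pad.
Only numpy, scipy, OpenCV 4.12 (cv2) and the standard library are available. Lean on these libraries where they do the work, as an engineer would, in place of code of your own. Each camera call takes 0.05 s, during which the arm holds its last target. There are 200 camera calls.

## Working session

There is one attempt and no reset: what is moved stays moved. The work goes in short steps, Python scripts to look and compute and a tool call to move; the robot and the scene stay as the last step left them, time stands still between calls to the robot, and variables do not carry over. Pictures are saved under pics/ and viewed, at most 14 in all, crops included, and the job is handed in when it is done.

Besides the shell and the picture viewer there is one more tool, called after ">>>" as a command line: name --pt "numbers of a row" for each row, then --argument value for the rest. step_arm: Moves the arm, as the interface text tells. Scaled input: -1 to 1 covers 0.3 m each way for a shift and 45 degrees each way for a turn. Its arguments: {"type":"object","properties":{"steps":{"type":"array"}},"required":["steps"]}

```bash
ls; mkdir -p pics
python3 - <<'E'
from rig import *
import cv2,pickle
s=read_state();print(s['time_s'],s['position'],s['tcp_rot'],s['opening'])
for n in("scene","side","wrist"):
    c=capture(n);pickle.dump(c,open(f'pics/{n}0.pkl','wb'));print(n,c['vertical_fov'],c['cx'],c['cy'],c.get('world_from_camera',c.get('T_tool_cam')))
    cv2.imwrite(f'pics/{n}0.png',c['image'][...,::-1])
E
```

```text
pics
0.0 [ 0.25516363 -0.56980612  0.24658516] [[ 9.12764472e-01  4.08485902e-01 -5.34942950e-04]
 [ 4.08486091e-01 -9.12762166e-01  2.08381103e-03]
 [ 3.62931742e-04 -2.12054543e-03 -9.99997686e-01]] 1.0014102641486475
scene 47.08742241287924 324.0325179833058 194.1168262322044 [[-0.4721808   0.49339233 -0.73048566  1.39557747]
 [ 0.88148371  0.2589851  -0.39485843  0.49593248]
 [-0.00563522 -0.83035578 -0.5572051   0.68492   ]
 [ 0.          0.          0.          1.        ]]
side 48.87294707455857 327.90111559883906 201.06866955298798 [[ 0.9981769  -0.01659764  0.05802929  0.47365765]
 [-0.05826177 -0.51605126  0.85457396 -1.08713357]
 [ 0.01576217 -0.85639688 -0.51607746  0.72584593]
 [ 0.          0.          0.          1.        ]]
wrist 67.67215048601638 318.70979491356286 198.88865571865517 [[ 3.92971670e-04 -9.55361363e-01 -2.95439524e-01  8.04911868e-02]
 [ 9.99999886e-01  4.55710040e-04 -1.43501924e-04  1.13545332e-03]
 [ 2.71730951e-04 -2.95439434e-01  9.55361433e-01 -1.37851710e-01]
 [ 0.00000000e+00  0.00000000e+00  0.00000000e+00  1.00000000e+00]]
```

View pics/scene0.png

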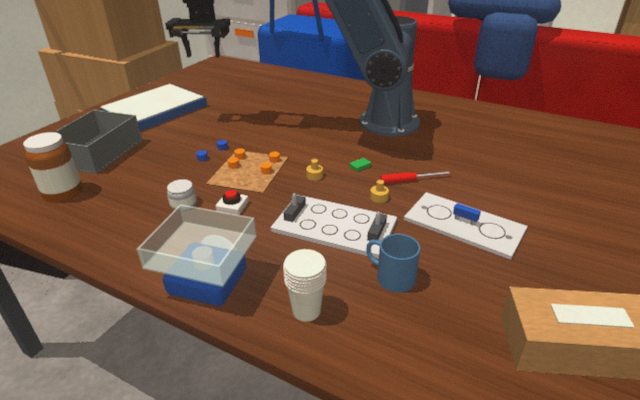

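View pics/side0.png

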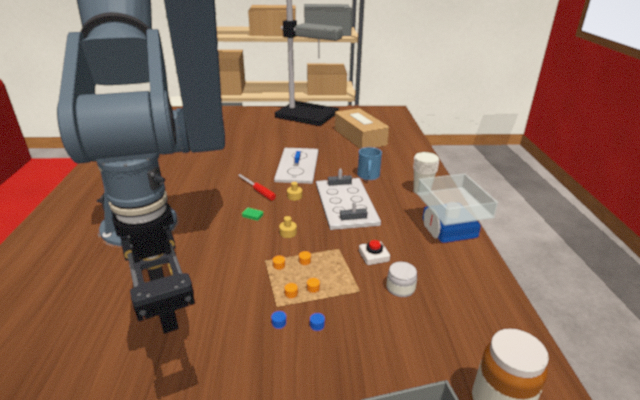

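The scene shows four orange specimens on the mat (scene px 239,154; 274,157; 233,162; 266,168). Two blue look-alikes lie off the mat (222,145; 202,156) and are to be left alone. The weights are at (315,170) and (380,191), the jig at (335,222), the plate at (465,222) and the button at (232,197).

```bash
cat > h.py <<'E'
import numpy as np,cv2,pickle
from rig import *
def snap(n,save=None):
    s=read_state();c=capture(n)
    if n=="wrist":
        T=np.eye(4);T[:3,:3]=s['tcp_rot'];T[:3,3]=s['position'];c['W']=T@c['T_tool_cam']
    else: c['W']=c['world_from_camera']
    if save: cv2.imwrite(f'pics/{save}.png',c['image'][...,::-1]);pickle.dump(c,open(f'pics/{save}.pkl','wb'))
    return c
def ray(c,u,v):
    f=200/np.tan(np.radians(c['vertical_fov']/2))
    d=c['W'][:3,:3]@np.array([(u-c['cx'])/f,(v-c['cy'])/f,1.]);return c['W'][:3,3],d/np.linalg.norm(d)
def onz(c,u,v,z):
    o,d=ray(c,u,v);return o+d*(z-o[2])/d[2]
def proj(c,p):
    f=200/np.tan(np.radians(c['vertical_fov']/2))
    q=np.linalg.inv(c['W'])@np.append(p,1);return np.array([c['cx']+f*q[0]/q[2],c['cy']+f*q[1]/q[2]])
def mask(c,h0,h1,s0=120,v0=60,s1=255,v1=255):
    return cv2.inRange(cv2.cvtColor(c['image'],cv2.COLOR_RGB2HSV),(h0,s0,v0),(h1,s1,v1))
def blobs(m,amin=20,amax=1e6):
    n,l,st,ce=cv2.connectedComponentsWithStats(m)
    return [(ce[i],st[i]) for i in range(1,n) if amin<=st[i][4]<=amax]
def go(target,yaw=None):
    """tool-frame shift in units of 0.3m, turn about z in units of 45deg, from measured pose"""
    s=read_state();R=s['tcp_rot'];d=R.T@(np.array(target)-s['position'])/.3
    out=list(np.round(d,4))
    if yaw is not None:
        cur=np.degrees(np.arctan2(R[1,0],R[0,0]));out.append(round(-(yaw-cur)/45,4))
    return out
E
python3 - <<'E'
from h import *
for n in("scene","side"):
    c=pickle.load(open(f'pics/{n}0.pkl','rb'));c['W']=c['world_from_camera']
    for nm,a,z in(("orange",(5,14,200,180),.016),("blue",(112,125,150,80),.01),("red",(0,3,170,90),.03),("red2",(174,180,170,90),.03),("brass",(18,28,110,110),.02)):
        for ce,st in blobs(mask(c,*a),15,900):
            p=onz(c,*ce,z)
            if .2<p[0]<1 and abs(p[1])<.6: print(n,nm,ce.round(1),st[4],p.round(3))
E
```

```text
scene orange [233.6 160.1] 17 [ 0.484 -0.299  0.016]
scene blue [221.7 145.9] 41 [ 0.421 -0.395  0.01 ]
scene blue [201.7 156.3] 48 [ 0.502 -0.406  0.01 ]
scene blue [463.3 212.5] 59 [0.422 0.363 0.01 ]
scene red [398.6 177.1] 275 [0.37  0.171 0.03 ]
scene red [230.5 194.2] 86 [ 0.649 -0.18   0.03 ]
scene brass [314.2 170.3] 253 [ 0.431 -0.057  0.02 ]
scene brass [379.2 192.2] 297 [0.449 0.148 0.02 ]
side red [264.  191.3] 159 [0.353 0.132 0.03 ]
side red [374.5 244.8] 84 [ 0.662 -0.162  0.03 ]
side brass [294.2 191.6] 210 [0.448 0.144 0.02 ]
side brass [287.6 227.6] 283 [ 0.431 -0.059  0.02 ]
side brass [304.5 255. ] 56 [ 0.477 -0.185  0.02 ]
side brass [278.4 259.3] 55 [ 0.411 -0.201  0.02 ]
side brass [313. 282.] 69 [ 0.496 -0.289  0.02 ]
side brass [290.7 287.2] 71 [ 0.443 -0.306  0.02 ]
```

>>> step_arm --pt "0 0 -0.05 0 0 0.1 -1" --pt "0 0 -0.1 0 0 0.2 -1" --pt "0 0 -0.15 0 0 0.3 -1"

```text
time_s: 0.4
position: [0.2552, -0.57, 0.2922]
tcp_rot: [[0.984, 0.18, -0.001], [0.18, -0.984, 0.002], [-0.0, -0.002, -1.0]]
force: [0.8, -0.4, 0.7]
opening: 0.999
grasp_force: 0.0
```

>>> step_arm --pt "0 0 -0.05 0 0 0.1 -1" --pt "0 0 -0.1 0 0 0.2 -1" --pt "0 0 -0.1 0 0 0.235 -1"

```text
time_s: 0.65
position: [0.2558, -0.5719, 0.3258]
tcp_rot: [[1.0, -0.002, 0.001], [-0.002, -1.0, -0.006], [0.001, 0.006, -1.0]]
force: [0.2, -1.5, 0.2]
opening: 0.997
grasp_force: 0.0
```

>>> step_arm --pt "0.457 -0.553 0.077 0 0 0 -1" --pt "0.457 -0.553 0.077 0 0 0 -1" --pt "0.457 -0.553 0.077 0 0 0 -1" --pt "0.457 -0.553 0.077 0 0 0 -1" --pt "0.457 -0.553 0.077 0 0 0 -1" --pt "0.457 -0.553 0.077 0 0 0 -1"

```text
time_s: 1.15
position: [0.3948, -0.3983, 0.2984]
tcp_rot: [[1.0, 0.006, -0.0], [0.006, -1.0, 0.006], [-0.0, -0.006, -1.0]]
force: [0.1, -1.3, 0.5]
opening: 1.001
grasp_force: 0.0
```

>>> step_arm --pt "0.457 -0.553 0.077 0 0 0 -1" --pt "0.457 -0.553 0.077 0 0 0 -1" --pt "0.457 -0.553 0.077 0 0 0 -1" --pt "0.457 -0.553 0.077 0 0 0 -1" --pt "0.457 -0.553 0.077 0 0 0 -1" --pt "0.457 -0.553 0.077 0 0 0 -1" --pt "0.457 -0.553 0.077 0 0 0 -1" --pt "0.457 -0.553 0.077 0 0 0 -1"

```text
time_s: 1.82
position: [0.5291, -0.2388, 0.2761]
tcp_rot: [[1.0, 0.002, -0.001], [0.002, -1.0, -0.001], [-0.001, 0.001, -1.0]]
force: [-0.3, -0.4, 0.0]
opening: 0.999
grasp_force: 0.0
```

Run:
```python
from h import *
s=read_state();print(s['time_s'],s['position'],s['qvel'].round(2))
c=snap('wrist','w1')
for nm,a,z in(("orange",(5,14,200,150),.025),("blue",(112,125,150,80),.022),("red",(0,3,170,90),.035),("brass",(18,28,110,110),.03)):
    for ce,st in blobs(mask(c,*a),60): print(nm,ce.round(1),st,onz(c,*ce,z).round(4))
```

```text
1.8167 [ 0.52911983 -0.23878161  0.27613895] [-2.15 -0.41 -0.06 -0.01 -0.05  0.09]
orange [286.1 206.9] [276 197  19  21 231] [ 0.478  -0.1956  0.025 ]
blue [428.9 245.7] [419 237  19  18 220] [ 0.4182 -0.3999  0.022 ]
red [258.8  60.9] [246  47  27  29 606] [ 0.6605 -0.1704  0.035 ]
brass [359.4 189.3] [351 186  17   9  82] [ 0.5047 -0.2947  0.03  ]
brass [ 45.7 225.2] [  19  207   55   36 1222] [0.4521 0.1376 0.03  ]
brass [190.3 237.8] [174 222  34  32 658] [ 0.4335 -0.0602  0.03  ]
brass [150.1 290.2] [144 266  16  48 336] [0.3483 0.0102 0.03  ]
brass [488.4 292.8] [482 267  12  47 201] [ 0.3447 -0.4942  0.03  ]
```

View pics/w1.png

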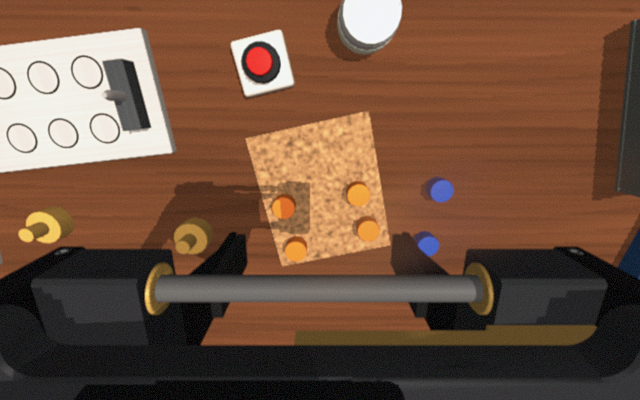

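The wrist view shows pucks at (285,207), (295,250), (358,195) and (368,230), all on the mat. The blue look-alikes are at (441,190) and (428,245), off the mat. I'll back off so the mat is clear of the gripper, then view the jig.

>>> step_arm --pt "-0.1 0 0 0 0 0 -1" --pt "-0.233 0 0 0 0 0 -1" --pt "-0.233 0 0 0 0 0 -1" --pt "-0.233 0 0 0 0 0 -1" --pt "-0.233 0 0 0 0 0 -1" --pt "-0.233 0 0 0 0 0 -1"

```text
time_s: 2.37
position: [0.4601, -0.2403, 0.277]
tcp_rot: [[1.0, -0.001, 0.002], [-0.001, -1.0, -0.002], [0.002, 0.002, -1.0]]
force: [0.0, 0.3, -0.2]
opening: 1.001
grasp_force: 0.0
```

Run:
```python
from h import *
c=snap('wrist','w2')
for nm,a,z in(("orange",(5,20,195,110),.025),("blue",(112,125,150,80),.022),("red",(0,3,170,90),.035),("brass",(18,30,110,110),.03)):
    for ce,st in blobs(mask(c,*a),60): print(nm,ce.round(1),st,onz(c,*ce,z).round(4))
```

```text
orange [293.4 204.4] [282 193  23  24 411] [ 0.4133 -0.2073  0.025 ]
blue [435.  205.5] [426 198  16  13  73] [ 0.4104 -0.4036  0.022 ]
red [254.   3.] [242   0  25   9 156] [ 0.6515 -0.1705  0.035 ]
red [ 45.6 242.2] [  15  219   59   49 1080] [0.3615 0.1384 0.035 ]
brass [359.  143.5] [348 133  23  22 376] [ 0.4966 -0.2936  0.03  ]
brass [282.1 154.8] [270 148  21  17 167] [ 0.4823 -0.1948  0.03  ]
brass [ 31.2 178.8] [   2  162   59   36 1349] [0.4509 0.1377 0.03  ]
brass [184.  190.4] [166 173  38  36 870] [ 0.4347 -0.0619  0.03  ]
brass [370. 179.] [360 173  20  13 147] [ 0.4502 -0.3099  0.03  ]
brass [150.1 289.9] [144 266  16  48 329] [0.2812 0.009  0.03  ]
brass [488.5 293.1] [482 269  12  45 198] [ 0.2748 -0.496   0.03  ]
```

>>> step_arm --pt "0.08 -0.7 -0.25 0 0 0 -1" --pt "0.08 -0.7 -0.25 0 0 0 -1" --pt "0.08 -0.7 -0.25 0 0 0 -1" --pt "0.08 -0.7 -0.25 0 0 0 -1" --pt "0.08 -0.7 -0.25 0 0 0 -1" --pt "0.08 -0.7 -0.25 0 0 0 -1" --pt "0.08 -0.7 -0.25 0 0 0 -1" --pt "0.08 -0.7 -0.25 0 0 0 -1"

```text
time_s: 3.08
position: [0.4842, -0.028, 0.3518]
tcp_rot: [[1.0, 0.004, 0.002], [0.004, -1.0, -0.001], [0.002, 0.001, -1.0]]
force: [0.7, -0.0, -0.3]
opening: 0.999
grasp_force: 0.0
```

>>> step_arm --pt "0.08 -0.65 -0.05 0 0 0 -1" --pt "0.08 -0.65 -0.05 0 0 0 -1" --pt "0.08 -0.65 -0.05 0 0 0 -1" --pt "0.08 -0.65 -0.05 0 0 0 -1" --pt "0.08 -0.65 -0.05 0 0 0 -1" --pt "0.08 -0.65 -0.05 0 0 0 -1" --pt "0.08 -0.65 -0.05 0 0 0 -1" --pt "0.08 -0.65 -0.05 0 0 0 -1"

```text
time_s: 3.75
position: [0.5075, 0.165, 0.3654]
tcp_rot: [[1.0, -0.001, -0.002], [-0.001, -1.0, -0.001], [-0.002, 0.001, -1.0]]
force: [-0.1, -0.1, -0.1]
opening: 1.001
grasp_force: 0.0
```

Run:
```python
from h import *
s=read_state();print(s['time_s'],s['position'],s['qvel'].round(2))
c=snap('wrist','w3')
for nm,a,z in(("red",(0,3,170,90),.035),("brass",(18,30,110,110),.03),("blue",(108,125,150,60),.048)):
    for ce,st in blobs(mask(c,*a),60): print(nm,ce.round(1),st,onz(c,*ce,z).round(4))
```

```text
3.75 [0.50745638 0.16504593 0.36539196] [-1.03 -0.55  0.45  0.13  0.07  0.24]
red [557.   52.8] [547  41  22  24 403] [ 0.6613 -0.1768  0.035 ]
red [319.8 245.4] [295 226  50  40 717] [0.3589 0.1614 0.035 ]
brass [329.  193.9] [315 180  29  29 625] [0.4502 0.1462 0.03  ]
brass [450.1 203.5] [436 190  28  28 519] [ 0.4333 -0.0561  0.03  ]
brass [149.6 291. ] [145 267  13  47 248] [0.2644 0.4738 0.03  ]
brass [488.8 295.4] [481 271  13  44 202] [ 0.2545 -0.1511  0.03  ]
blue [188.1 191.7] [170 185  39  15 404] [0.4592 0.3703 0.048 ]
blue [634.3 208.8] [627 201  13  17 139] [ 0.43   -0.3468  0.048 ]
```

View pics/w3.png

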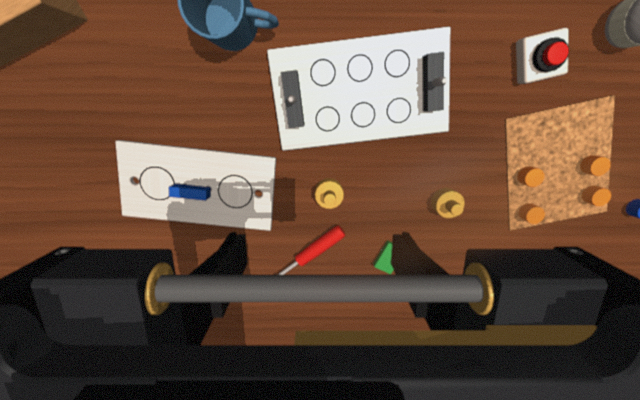

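The jig shows six rings around (360,90). The plate is at (195,185) with its handle at (188,192), and the weights are at (329,194) and (450,204). The mug is behind the jig at (220,15). Next I fit the ring centres and pucks.

Run:
```python
from h import *
c=pickle.load(open('pics/w3.pkl','rb'))
g=cv2.resize(cv2.cvtColor(c['image'],cv2.COLOR_RGB2GRAY),None,fx=4,fy=4,interpolation=cv2.INTER_CUBIC)
a=cv2.adaptiveThreshold(g,255,cv2.ADAPTIVE_THRESH_MEAN_C,cv2.THRESH_BINARY_INV,61,25)
# filled inner discs of closed rings
cn,hi=cv2.findContours(a,cv2.RETR_CCOMP,cv2.CHAIN_APPROX_NONE)
J=[];P=[]
for k,q in enumerate(cn):
    A=cv2.contourArea(q)/16
    if hi[0][k][3]<0 or not 200<A<2000: continue
    (u,v),ax,_=cv2.fitEllipse(q)
    if min(ax)/max(ax)<.75: continue
    u=(u-1.5)/4;v=(v-1.5)/4
    if v>220: continue
    z=.015 if u>300 else .01
    p=onz(c,u,v,z);print(round(A),round(u,1),round(v,1),p.round(4),np.round(np.array(ax)/4,1))
    (J if u>300 and v<140 else P).append(p[:2])
J=np.array(J)
if len(J)==6:
    ctr=J.mean(0);w=np.linalg.svd(J-ctr)[2][0];w*=np.sign(w[1]);print('jig',ctr.round(4),'yaw',np.degrees(np.arctan2(-w[0],w[1])))
    x=np.array([w[1],-w[0]]);print(np.c_[(J-ctr)@x,(J-ctr)@w].round(4))
if len(P)==2:
    P=np.array(P);d=P[0]-P[1];d*=np.sign(d[1]);print('plate',P.mean(0).round(4),np.linalg.norm(d),'yaw',np.degrees(np.arctan2(-d[0],d[1])))
c=pickle.load(open('pics/w2.pkl','rb'))
for n,c in((2,c),(3,pickle.load(open('pics/w3.pkl','rb')))):
  for ce,st in blobs(mask(c,5,25,190,110),60):
    p=onz(c,*ce,.018)
    if p[1]<-.1 and st[4]>150: print('puck',n,ce.round(1),st,p.round(4))
```

```text
690 329.1 194.6 [0.4445 0.1455 0.015 ] [29.2 30.1]
757 234.8 191.1 [0.4493 0.3073 0.01  ] [29.7 32.5]
747 156.2 182.8 [0.4642 0.4396 0.01  ] [29.2 33. ]
360 327.2 118.5 [0.57   0.1498 0.015 ] [21.1 21.8]
364 362.6 114.2 [0.5764 0.094  0.015 ] [20.9 22.1]
371 398.4 110.0 [0.5828 0.0383 0.015 ] [20.7 22.8]
413 322.5 72.1 [0.6377 0.1575 0.015 ] [22.1 23.8]
422 359.5 67.6 [0.6441 0.1018 0.015 ] [22.1 24.3]
426 396.8 62.9 [0.6505 0.0461 0.015 ] [21.9 24.7]
jig [0.6102 0.0979] yaw 6.591830768159575
[[-0.034   0.0562]
 [-0.0341  0.    ]
 [-0.0341 -0.0561]
 [ 0.0341  0.056 ]
 [ 0.0341 -0.0001]
 [ 0.034  -0.0561]]
puck 2 [293.4 204.4] [282 193  23  24 427] [ 0.4109 -0.2066  0.018 ]
puck 3 [598.3 163.8] [582 156  28  19 195] [ 0.498  -0.2965  0.018 ]
puck 3 [531.6 175.7] [519 167  24  19 214] [ 0.4781 -0.191   0.018 ]
puck 3 [601.1 197.2] [590 189  21  17 209] [ 0.4405 -0.3173  0.018 ]
```

Run:
```python
from h import *
for n in(2,3):
  c=pickle.load(open(f'pics/w{n}.pkl','rb'))
  m=cv2.morphologyEx(mask(c,6,30,172,110),cv2.MORPH_OPEN,np.ones((3,3)))
  for ce,st in blobs(m,100):
    p=onz(c,*ce,.018)
    if p[1]<-.1: print('puck',n,ce.round(1),st,p.round(4))
J=np.array([.6102,.0979]);t=np.radians(6.59);x=np.array([np.cos(t),np.sin(t)]);y=np.array([-x[1],x[0]])
for i,(a,b) in enumerate([(-34,-56),(-34,0),(-34,56),(34,-56),(34,0),(34,56)]): print(i,(J+x*a/1e3+y*b/1e3).round(4))
S=pickle.load(open('pics/scene0.pkl','rb'));S['W']=S['world_from_camera']
for ce,st in blobs(mask(S,98,112,90,40),600): print('mug',ce,st,onz(S,st[0]+st[2]/2,st[1]+st[3],0).round(3),onz(S,st[0]+st[2]/2,st[1]+8,.09).round(3))
print(go([.411,-.207,.13],96.6))
```

```text
puck 2 [357.9 143.6] [346 132  25  24 478] [ 0.4951 -0.2937  0.018 ]
puck 2 [280.2 157.7] [268 146  25  24 480] [ 0.4766 -0.1908  0.018 ]
puck 2 [368.4 182.1] [357 170  24  25 463] [ 0.443  -0.3101  0.018 ]
puck 2 [293.2 204.4] [282 192  23  25 457] [ 0.411  -0.2064  0.018 ]
puck 3 [595.9 165. ] [582 156  29  20 448] [ 0.4959 -0.2932  0.018 ]
puck 3 [532.5 176.1] [522 167  22  20 342] [ 0.4772 -0.1927  0.018 ]
puck 3 [598.7 195.4] [587 186  25  20 377] [ 0.4437 -0.3123  0.018 ]
puck 3 [533.2 214. ] [521 204  24  20 320] [ 0.4102 -0.2082  0.018 ]
0 [0.5829 0.0384]
1 [0.5764 0.094 ]
2 [0.57   0.1496]
3 [0.6504 0.0462]
4 [0.644  0.1018]
5 [0.6375 0.1574]
mug [306.74236721  44.39815977] [ 258    0  107   80 4782] [-0.246 -0.448  0.   ] [-1.082 -0.919  0.09 ]
mug [508.09937578  27.51235955] [ 449    0  111   77 4005] [-0.658  0.271  0.   ] [-1.586  0.086  0.09 ]
mug [396.86120219 263.13060109] [ 367  234   53   58 1830] [0.746 0.304 0.   ] [0.703 0.28  0.09 ]
mug [202.23354565 286.96249115] [ 163  256   83   49 1413] [ 0.953 -0.013  0.   ] [ 0.931 -0.014  0.09 ]
[np.float64(-0.3182), np.float64(1.2388), np.float64(0.7869), np.float64(-2.1486)]
```

>>> step_arm --pt "-0.16 0.62 0.3 0 0 -0.96 -1" --pt "-0.16 0.62 0.3 0 0 -0.96 -1" --pt "-0.16 0.62 0.3 0 0 -0.96 -1" --pt "-0.16 0.62 0.3 0 0 -0.96 -1" --pt "-0.16 0.62 0.3 0 0 -0.96 -1" --pt "-0.16 0.62 0.3 0 0 -0.96 -1" --pt "-0.16 0.62 0.3 0 0 -0.96 -1" --pt "-0.16 0.62 0.3 0 0 -0.96 -1"

```text
time_s: 4.47
position: [0.4581, -0.0223, 0.2756]
tcp_rot: [[0.732, 0.681, -0.002], [0.681, -0.732, 0.0], [-0.001, -0.002, -1.0]]
force: [0.7, -0.0, 0.2]
opening: 0.999
grasp_force: 0.0
```

>>> step_arm --pt "-0.4 0.3 0.1 0 0 -0.96 -0.2" --pt "-0.4 0.3 0.1 0 0 -0.96 -0.2" --pt "-0.4 0.3 0.1 0 0 -0.96 -0.2" --pt "-0.4 0.3 0.1 0 0 -0.96 -0.2" --pt "-0.4 0.3 0.1 0 0 -0.96 -0.2" --pt "-0.4 0.3 0.1 0 0 -0.96 -0.2" --pt "-0.4 0.3 0.1 0 0 -0.96 -0.2" --pt "-0.4 0.3 0.1 0 0 -0.96 -0.2"

```text
time_s: 5.13
position: [0.4333, -0.1684, 0.2465]
tcp_rot: [[0.065, 0.998, 0.0], [0.998, -0.065, -0.0], [-0.0, 0.0, -1.0]]
force: [-0.2, -0.6, 0.3]
opening: 0.612
grasp_force: 0.0
```

Run:
```python
from h import *
print(go([.4106,-.207,.12],96.6))
```

```text
[np.float64(-0.1332), np.float64(-0.0675), np.float64(0.4218), np.float64(-0.2291)]
```

>>> step_arm --pt "-0.133 -0.067 0.42 0 0 -0.229 -0.2" --pt "-0.133 -0.067 0.42 0 0 -0.229 -0.2" --pt "-0.133 -0.067 0.42 0 0 -0.229 -0.2" --pt "-0.133 -0.067 0.42 0 0 -0.229 -0.2" --pt "-0.133 -0.067 0.42 0 0 -0.229 -0.2" --pt "-0.133 -0.067 0.42 0 0 -0.229 -0.2" --pt "-0.133 -0.067 0.42 0 0 -0.229 -0.2"

```text
time_s: 5.72
position: [0.4123, -0.2063, 0.1221]
tcp_rot: [[-0.117, 0.993, 0.003], [0.993, 0.117, -0.002], [-0.003, 0.003, -1.0]]
force: [1.2, 0.3, -0.2]
opening: 0.598
grasp_force: 0.0
```

Run:
```python
from h import *
s=read_state();print(s['position'],s['opening'],go([.4106,-.207,.032],96.6))
```

```text
[ 0.41232728 -0.20631361  0.1221346 ] 0.5982254268920292 [np.float64(-0.0008), np.float64(-0.0068), np.float64(0.3004), np.float64(0.0024)]
```

>>> step_arm --pt "0 -0.005 0.08 0 0 0 -0.2" --pt "0 -0.005 0.16 0 0 0 -0.2" --pt "0 -0.005 0.24 0 0 0 -0.2" --pt "0 -0.005 0.3 0 0 0 -0.2" --pt "0 -0.005 0.3 0 0 0 -0.2" --pt "0 -0.005 0.3 0 0 0 -0.2"

```text
time_s: 6.22
position: [0.4105, -0.2061, 0.0314]
tcp_rot: [[-0.118, 0.993, 0.001], [0.993, 0.118, -0.001], [-0.001, 0.001, -1.0]]
force: [0.8, -0.5, -0.2]
opening: 0.599
grasp_force: 0.0
```

>>> step_arm --pt "0 0 0 0 0 0 1" --pt "0 0 0 0 0 0 1" --pt "0 0 0 0 0 0 1" --pt "0 0 0 0 0 0 1" --pt "0 0 -0.1 0 0 0 1" --pt "0 0 -0.2 0 0 0 1" --pt "0 0 -0.3 0 0 0 1" --pt "0 0 -0.3 0 0 0 1"

```text
time_s: 6.88
position: [0.4116, -0.2077, 0.1248]
tcp_rot: [[-0.117, 0.993, 0.007], [0.993, 0.117, -0.006], [-0.007, 0.006, -1.0]]
force: [0.4, -1.1, -0.6]
opening: 0.355
grasp_force: 30.0
```

Run:
```python
from h import *
s=read_state();print(s['position'],s['opening'],s['grasp_force'],go([.6504,.0462,.12],96.6))
```

```text
[ 0.41161228 -0.20767923  0.1247956 ] 0.3545908314203317 29.993607831420377 [np.float64(0.747), np.float64(0.8897), np.float64(0.0165), np.float64(0.0032)]
```

>>> step_arm --pt "0.07 0.09 0 0 0 0 1" --pt "0.15 0.18 0 0 0 0 1" --pt "0.23 0.27 0 0 0 0 1" --pt "0.31 0.36 0 0 0 0 1" --pt "0.373 0.445 0 0 0 0 1"

```text
time_s: 7.3
position: [0.5293, -0.0771, 0.1201]
tcp_rot: [[-0.118, 0.993, -0.001], [0.993, 0.118, 0.001], [0.001, -0.001, -1.0]]
force: [-0.0, -1.9, -1.0]
opening: 0.357
grasp_force: 30.0
```

>>> step_arm --pt "0.08 0.09 0 0 0 0 1" --pt "0.16 0.18 0 0 0 0 1" --pt "0.24 0.27 0 0 0 0 1" --pt "0.31 0.36 0 0 0 0 1" --pt "0.36 0.42 0 0 0 0 1" --pt "0.373 0.445 0 0 0 0 1" --pt "0.373 0.445 0 0 0 0 1" --pt "0.373 0.445 0 0 0 0 1"

```text
time_s: 7.97
position: [0.6472, 0.0472, 0.1196]
tcp_rot: [[-0.118, 0.993, -0.002], [0.993, 0.118, -0.0], [-0.0, -0.002, -1.0]]
force: [0.0, -0.4, -0.2]
opening: 0.358
grasp_force: 30.0
```

Run:
```python
from h import *
s=read_state();print(s['position'],s['opening'],s['grasp_force'],go([.6504,.0462,.0445],96.6))
```

```text
[0.64722547 0.04722623 0.11960742] 0.3579517748258573 29.993593564722687 [np.float64(-0.0046), np.float64(0.0107), np.float64(0.2503), np.float64(0.0038)]
```

>>> step_arm --pt "-0.005 0.01 0.09 0 0 0 1" --pt "-0.005 0.01 0.17 0 0 0 1" --pt "-0.005 0.01 0.22 0 0 0 1" --pt "-0.005 0.01 0.252 0 0 0 1" --pt "-0.005 0.01 0.252 0 0 0 1" --pt "-0.005 0.01 0.252 0 0 0 1" --pt "-0.005 0.01 0.252 0 0 0 -0.2" --pt "-0.005 0.01 0.252 0 0 0 -0.2"

```text
time_s: 8.63
position: [0.6514, 0.0457, 0.0452]
tcp_rot: [[-0.116, 0.993, 0.0], [0.993, 0.116, -0.0], [-0.0, 0.0, -1.0]]
force: [0.6, -1.1, -0.4]
opening: 0.436
grasp_force: 0.0
```

>>> step_arm --pt "0 0 0 0 0 0 -0.2" --pt "0 0 0 0 0 0 -0.2" --pt "0 0 -0.1 0 0 0 -0.2" --pt "0 0 -0.2 0 0 0 -0.2" --pt "0 0 -0.25 0 0 0 -0.2" --pt "0 0 -0.25 0 0 0 -0.2"

```text
time_s: 9.13
position: [0.6544, 0.0463, 0.1241]
tcp_rot: [[-0.118, 0.993, 0.009], [0.993, 0.118, -0.001], [-0.002, 0.008, -1.0]]
force: [0.0, -0.1, 0.1]
opening: 0.598
grasp_force: 0.0
```

>>> step_arm --pt "-0.1 -0.09 0 0 0 0 -0.2" --pt "-0.2 -0.18 0 0 0 0 -0.2" --pt "-0.3 -0.27 0 0 0 0 -0.2" --pt "-0.4 -0.36 0 0 0 0 -0.2" --pt "-0.5 -0.45 0 0 0 0 -0.2" --pt "-0.6 -0.54 0 0 0 0 -0.2" --pt "-0.7 -0.64 0 0 0 0 -0.2" --pt "-0.72 -0.665 0 0 0 0 -0.2"

```text
time_s: 9.8
position: [0.4753, -0.1948, 0.1189]
tcp_rot: [[-0.113, 0.994, -0.003], [0.994, 0.113, 0.0], [0.001, -0.003, -1.0]]
force: [0.0, 0.8, 0.1]
opening: 0.6
grasp_force: 0.0
```

Run:
```python
from h import *
s=read_state();print(s['position'],s['opening'],go([.477,-.1915,.0315],96.6))
```

```text
[ 0.47529273 -0.19484934  0.11888096] 0.5998172632610389 [np.float64(0.0103), np.float64(0.0078), np.float64(0.2913), np.float64(-0.002)]
```

>>> step_arm --pt "0.008 0.006 0.08 0 0 0 -0.2" --pt "0.008 0.006 0.16 0 0 0 -0.2" --pt "0.008 0.006 0.24 0 0 0 -0.2" --pt "0.008 0.006 0.293 0 0 0 -0.2" --pt "0.008 0.006 0.293 0 0 0 -0.2" --pt "0.008 0.006 0.293 0 0 0 -0.2"

```text
time_s: 10.3
position: [0.4797, -0.1882, 0.0306]
tcp_rot: [[-0.117, 0.993, -0.002], [0.993, 0.117, 0.001], [0.002, -0.002, -1.0]]
force: [-0.5, 0.5, 0.2]
opening: 0.599
grasp_force: 0.0
```

>>> step_arm --pt "0 0 0 0 0 0 1" --pt "0 0 0 0 0 0 1" --pt "0 0 0 0 0 0 1" --pt "0 0 0 0 0 0 1" --pt "0 0 -0.1 0 0 0 1" --pt "0 0 -0.2 0 0 0 1" --pt "0 0 -0.293 0 0 0 1" --pt "0 0 -0.293 0 0 0 1"

```text
time_s: 10.97
position: [0.4829, -0.1905, 0.1244]
tcp_rot: [[-0.118, 0.993, 0.008], [0.993, 0.118, -0.005], [-0.006, 0.008, -1.0]]
force: [0.4, -0.3, 0.5]
opening: 0.354
grasp_force: 30.0
```

>>> step_arm --pt "0.11 0.07 0 0 0 0 1" --pt "0.22 0.14 0 0 0 0 1" --pt "0.33 0.21 0 0 0 0 1" --pt "0.44 0.28 0 0 0 0 1" --pt "0.55 0.34 0 0 0 0 1" --pt "0.65 0.4 0 0 0 0 1" --pt "0.72 0.439 0 0 0 0 1" --pt "0.72 0.439 0 0 0 0 1"

```text
time_s: 11.63
position: [0.5871, 0.0456, 0.1195]
tcp_rot: [[-0.122, 0.993, 0.002], [0.993, 0.122, 0.001], [0.001, 0.002, -1.0]]
force: [0.3, -0.3, -0.3]
opening: 0.353
grasp_force: 30.0
```

>>> step_arm --pt "0 0 0 0 0 0 1" --pt "0 0 0 0 0 0 1"

```text
time_s: 11.8
position: [0.5849, 0.0408, 0.1192]
tcp_rot: [[-0.118, 0.993, -0.001], [0.993, 0.118, -0.0], [-0.0, -0.002, -1.0]]
force: [-0.2, -1.0, 0.4]
opening: 0.353
grasp_force: 30.0
```

Run:
```python
from h import *
s=read_state();print(s['position'],s['opening'],s['grasp_force'],go([.5829,.0384,.0445],96.6))
```

```text
[0.58489259 0.04083445 0.11923301] 0.3528646782591024 29.998908910201862 [np.float64(-0.0073), np.float64(-0.0072), np.float64(0.2491), np.float64(0.0038)]
```

>>> step_arm --pt "0 -0.007 0.09 0 0 0 1" --pt "0 -0.007 0.17 0 0 0 1" --pt "0 -0.007 0.22 0 0 0 1" --pt "0 -0.007 0.25 0 0 0 1" --pt "0 -0.007 0.251 0 0 0 1" --pt "0 -0.007 0.251 0 0 0 1" --pt "0 -0.007 0.251 0 0 0 -0.2" --pt "0 -0.007 0.251 0 0 0 -0.2"

```text
time_s: 12.47
position: [0.5838, 0.0401, 0.0448]
tcp_rot: [[-0.116, 0.993, 0.001], [0.993, 0.116, -0.0], [-0.0, 0.001, -1.0]]
force: [0.5, 0.5, -0.1]
opening: 0.433
grasp_force: 0.0
```

>>> step_arm --pt "0 0 0 0 0 0 -0.2" --pt "0 0 0 0 0 0 -0.2" --pt "0 0 -0.1 0 0 0 -0.2" --pt "0 0 -0.2 0 0 0 -0.2" --pt "0 0 -0.25 0 0 0 -0.2" --pt "0 0 -0.25 0 0 0 -0.2"

```text
time_s: 12.97
position: [0.5862, 0.0407, 0.1232]
tcp_rot: [[-0.118, 0.993, 0.008], [0.993, 0.118, -0.001], [-0.002, 0.008, -1.0]]
force: [0.2, 0.5, 0.3]
opening: 0.594
grasp_force: 0.0
```

>>> step_arm --pt "-0.11 -0.04 0 0 0 0 -0.2" --pt "-0.23 -0.09 0 0 0 0 -0.2" --pt "-0.36 -0.14 0 0 0 0 -0.2" --pt "-0.48 -0.19 0 0 0 0 -0.2" --pt "-0.536 -0.209 0 0 0 0 -0.2"

```text
time_s: 13.38
position: [0.5386, -0.1298, 0.1185]
tcp_rot: [[-0.115, 0.993, -0.002], [0.993, 0.115, -0.001], [-0.0, -0.002, -1.0]]
force: [0.8, -0.0, 1.0]
opening: 0.599
grasp_force: 0.0
```

>>> step_arm --pt "-0.11 -0.04 0 0 0 0.14 -0.2" --pt "-0.23 -0.09 0 0 0 0.28 -0.2" --pt "-0.36 -0.14 0 0 0 0.42 -0.2" --pt "-0.48 -0.19 0 0 0 0.56 -0.2" --pt "-0.536 -0.209 0 0 0 0.68 -0.2" --pt "-0.536 -0.209 0 0 0 0.68 -0.2" --pt "-0.536 -0.209 0 0 0 0.68 -0.2" --pt "-0.536 -0.209 0 0 0 0.68 -0.2"

```text
time_s: 14.05
position: [0.4962, -0.2919, 0.1186]
tcp_rot: [[0.403, 0.915, -0.002], [0.915, -0.403, 0.002], [0.001, -0.002, -1.0]]
force: [-0.0, 0.7, 0.5]
opening: 0.599
grasp_force: 0.0
```

Run:
```python
from h import *
s=read_state();print(s['position'],s['opening'],go([.4955,-.2935,.0315],66))
```

```text
[ 0.49621854 -0.29185816  0.11862601] 0.5993212415897695 [np.float64(-0.0063), np.float64(0.0007), np.float64(0.2904), np.float64(0.005)]
```

>>> step_arm --pt "-0.006 0 0.08 0 0 0 -0.2" --pt "-0.006 0 0.16 0 0 0 -0.2" --pt "-0.006 0 0.24 0 0 0 -0.2" --pt "-0.006 0 0.291 0 0 0 -0.2" --pt "-0.006 0 0.291 0 0 0 -0.2" --pt "-0.006 0 0.291 0 0 0 -0.2"

```text
time_s: 14.55
position: [0.496, -0.2925, 0.0312]
tcp_rot: [[0.401, 0.916, -0.002], [0.916, -0.401, 0.002], [0.001, -0.003, -1.0]]
force: [-0.7, -0.2, -0.4]
opening: 0.599
grasp_force: 0.0
```

>>> step_arm --pt "0 0 0 0 0 0 1" --pt "0 0 0 0 0 0 1" --pt "0 0 0 0 0 0 1" --pt "0 0 0 0 0 0 1" --pt "0 0 -0.1 0 0 0 1" --pt "0 0 -0.2 0 0 0 1" --pt "0 0 -0.291 0 0 0 1" --pt "0 0 -0.291 0 0 0 1"

```text
time_s: 15.22
position: [0.4987, -0.2972, 0.1248]
tcp_rot: [[0.404, 0.915, 0.008], [0.915, -0.404, -0.007], [-0.003, 0.01, -1.0]]
force: [1.1, -1.1, -0.1]
opening: 0.36
grasp_force: 30.0
```

>>> step_arm --pt "0 0 0 0 0 -0.14 1" --pt "0 0 0 0 0 -0.28 1" --pt "0 0 0 0 0 -0.42 1" --pt "0 0 0 0 0 -0.56 1" --pt "0 0 0 0 0 -0.68 1" --pt "0 0 0 0 0 -0.68 1"

```text
time_s: 15.72
position: [0.4957, -0.2947, 0.1191]
tcp_rot: [[-0.119, 0.993, -0.001], [0.993, 0.119, 0.001], [0.001, -0.001, -1.0]]
force: [0.1, -0.6, 0.1]
opening: 0.358
grasp_force: 30.0
```

>>> step_arm --pt "0.1 0.04 0 0 0 0 1" --pt "0.22 0.08 0 0 0 0 1" --pt "0.35 0.12 0 0 0 0 1" --pt "0.47 0.16 0 0 0 0 1" --pt "0.59 0.2 0 0 0 0 1" --pt "0.626 0.208 0 0 0 0 1"

```text
time_s: 16.22
position: [0.5355, -0.0962, 0.1191]
tcp_rot: [[-0.118, 0.993, -0.002], [0.993, 0.118, 0.002], [0.002, -0.001, -1.0]]
force: [-0.8, 0.1, -0.4]
opening: 0.357
grasp_force: 30.0
```

>>> step_arm --pt "0.1 0.04 0 0 0 0 1" --pt "0.22 0.08 0 0 0 0 1" --pt "0.35 0.12 0 0 0 0 1" --pt "0.47 0.16 0 0 0 0 1" --pt "0.59 0.2 0 0 0 0 1" --pt "0.626 0.208 0 0 0 0 1" --pt "0.626 0.208 0 0 0 0 1" --pt "0.626 0.208 0 0 0 0 1"

```text
time_s: 16.88
position: [0.5756, 0.0924, 0.1191]
tcp_rot: [[-0.118, 0.993, -0.001], [0.993, 0.118, -0.001], [-0.001, -0.001, -1.0]]
force: [-0.5, -0.3, -0.9]
opening: 0.355
grasp_force: 30.0
```

Run:
```python
from h import *
s=read_state();print(s['position'],s['opening'],s['grasp_force'],go([.5764,.094,.0445],96.6))
```

```text
[0.57556638 0.09244525 0.11913608] 0.3548555849490878 29.99766550725326 [np.float64(0.005), np.float64(0.0036), np.float64(0.2488), np.float64(0.0039)]
```

>>> step_arm --pt "0.005 0.003 0.09 0 0 0 1" --pt "0.005 0.003 0.17 0 0 0 1" --pt "0.005 0.003 0.22 0 0 0 1" --pt "0.005 0.003 0.25 0 0 0 1" --pt "0.005 0.003 0.251 0 0 0 1" --pt "0.005 0.003 0.251 0 0 0 1" --pt "0.005 0.003 0.251 0 0 0 -0.2" --pt "0.005 0.003 0.251 0 0 0 -0.2"

```text
time_s: 17.55
position: [0.577, 0.0933, 0.0446]
tcp_rot: [[-0.116, 0.993, 0.001], [0.993, 0.116, -0.0], [-0.0, 0.001, -1.0]]
force: [-0.3, -0.3, 0.9]
opening: 0.436
grasp_force: 0.0
```

>>> step_arm --pt "0 0 0 0 0 0 -0.2" --pt "0 0 0 0 0 0 -0.2" --pt "0 0 -0.1 0 0 0 -0.2" --pt "0 0 -0.2 0 0 0 -0.2" --pt "0 0 -0.25 0 0 0 -0.2" --pt "0 0 -0.25 0 0 0 -0.2"

```text
time_s: 18.05
position: [0.5793, 0.0944, 0.1229]
tcp_rot: [[-0.118, 0.993, 0.008], [0.993, 0.118, -0.0], [-0.001, 0.008, -1.0]]
force: [0.1, 0.1, -0.0]
opening: 0.599
grasp_force: 0.0
```

>>> step_arm --pt "-0.11 -0.05 0 0 0 0 -0.2" --pt "-0.23 -0.1 0 0 0 0 -0.2" --pt "-0.35 -0.16 0 0 0 0 -0.2" --pt "-0.47 -0.22 0 0 0 0 -0.2" --pt "-0.59 -0.27 0 0 0 0 -0.2" --pt "-0.645 -0.298 0 0 0 0 -0.2"

```text
time_s: 18.55
position: [0.5093, -0.1118, 0.1183]
tcp_rot: [[-0.115, 0.993, -0.001], [0.993, 0.115, -0.001], [-0.001, -0.001, -1.0]]
force: [0.9, -0.0, -0.1]
opening: 0.597
grasp_force: 0.0
```

>>> step_arm --pt "-0.11 -0.05 0 0 0 0 -0.2" --pt "-0.23 -0.1 0 0 0 0 -0.2" --pt "-0.35 -0.16 0 0 0 0 -0.2" --pt "-0.47 -0.22 0 0 0 0 -0.2" --pt "-0.59 -0.27 0 0 0 0 -0.2" --pt "-0.645 -0.298 0 0 0 0 -0.2" --pt "-0.645 -0.298 0 0 0 0 -0.2" --pt "-0.645 -0.298 0 0 0 0 -0.2"

```text
time_s: 19.22
position: [0.4436, -0.3114, 0.1183]
tcp_rot: [[-0.115, 0.993, -0.001], [0.993, 0.115, 0.002], [0.002, -0.001, -1.0]]
force: [0.0, 0.6, -0.6]
opening: 0.603
grasp_force: 0.0
```

Run:
```python
from h import *
s=read_state();print(s['position'],s['opening'],go([.4433,-.311,.0315],96.6))
```

```text
[ 0.44362185 -0.3114006   0.11825789] 0.6028431663282255 [np.float64(0.001), np.float64(-0.0007), np.float64(0.2892), np.float64(-0.0004)]
```

>>> step_arm --pt "0.001 0 0.08 0 0 0 -0.2" --pt "0.001 0 0.16 0 0 0 -0.2" --pt "0.001 0 0.24 0 0 0 -0.2" --pt "0.001 0 0.29 0 0 0 -0.2" --pt "0.001 0 0.29 0 0 0 -0.2" --pt "0.001 0 0.29 0 0 0 -0.2"

```text
time_s: 19.72
position: [0.4443, -0.3081, 0.0311]
tcp_rot: [[-0.12, 0.993, -0.002], [0.993, 0.12, 0.003], [0.003, -0.002, -1.0]]
force: [0.3, 1.0, 0.3]
opening: 0.6
grasp_force: 0.0
```

>>> step_arm --pt "0 0 0 0 0 0 1" --pt "0 0 0 0 0 0 1" --pt "0 0 0 0 0 0 1" --pt "0 0 0 0 0 0 1" --pt "0 0 -0.1 0 0 0 1" --pt "0 0 -0.2 0 0 0 1" --pt "0 0 -0.29 0 0 0 1" --pt "0 0 -0.29 0 0 0 1"

```text
time_s: 20.38
position: [0.4468, -0.3129, 0.1241]
tcp_rot: [[-0.117, 0.993, 0.007], [0.993, 0.117, -0.007], [-0.008, 0.006, -1.0]]
force: [-0.8, -0.2, -0.1]
opening: 0.36
grasp_force: 30.0
```

>>> step_arm --pt "0.1 0.04 0 0 0 0 1" --pt "0.22 0.09 0 0 0 0 1" --pt "0.34 0.14 0 0 0 0 1" --pt "0.46 0.19 0 0 0 0 1" --pt "0.58 0.24 0 0 0 0 1" --pt "0.7 0.28 0 0 0 0 1" --pt "0.738 0.298 0 0 0 0 1"

```text
time_s: 20.97
position: [0.5063, -0.0755, 0.1188]
tcp_rot: [[-0.121, 0.993, -0.002], [0.993, 0.121, 0.002], [0.002, -0.002, -1.0]]
force: [-0.6, 0.7, -0.4]
opening: 0.354
grasp_force: 30.0
```

>>> step_arm --pt "0.1 0.04 0 0 0 0 1" --pt "0.22 0.09 0 0 0 0 1" --pt "0.34 0.14 0 0 0 0 1" --pt "0.46 0.19 0 0 0 0 1" --pt "0.58 0.24 0 0 0 0 1" --pt "0.7 0.28 0 0 0 0 1" --pt "0.738 0.298 0 0 0 0 1" --pt "0.738 0.298 0 0 0 0 1"

```text
time_s: 21.63
position: [0.5705, 0.1532, 0.1189]
tcp_rot: [[-0.122, 0.993, 0.001], [0.993, 0.122, 0.001], [0.0, 0.001, -1.0]]
force: [0.6, -1.1, -0.3]
opening: 0.358
grasp_force: 30.0
```

>>> step_arm --pt "0 0 0 0 0 0 1" --pt "0 0 0 0 0 0 1"

```text
time_s: 21.8
position: [0.5693, 0.1488, 0.1187]
tcp_rot: [[-0.117, 0.993, -0.002], [0.993, 0.117, -0.001], [-0.0, -0.002, -1.0]]
force: [0.3, -0.9, -0.1]
opening: 0.359
grasp_force: 30.0
```

Run:
```python
from h import *
s=read_state();print(s['position'],s['opening'],s['grasp_force'],go([.57,.1496,.0445],96.6))
```

```text
[0.56934123 0.14884142 0.1187267 ] 0.3586936333645148 29.995247413753532 [np.float64(0.0024), np.float64(0.0029), np.float64(0.2474), np.float64(0.0023)]
```

>>> step_arm --pt "0.002 0.003 0.09 0 0 0 1" --pt "0.002 0.003 0.17 0 0 0 1" --pt "0.002 0.003 0.22 0 0 0 1" --pt "0.002 0.003 0.248 0 0 0 1" --pt "0.002 0.003 0.25 0 0 0 1" --pt "0.002 0.003 0.25 0 0 0 1" --pt "0.002 0.003 0.25 0 0 0 -0.2" --pt "0.002 0.003 0.25 0 0 0 -0.2"

```text
time_s: 22.47
position: [0.5713, 0.1499, 0.0446]
tcp_rot: [[-0.116, 0.993, 0.001], [0.993, 0.116, -0.0], [-0.0, 0.001, -1.0]]
force: [-0.4, -0.4, -0.9]
opening: 0.441
grasp_force: 0.0
```

>>> step_arm --pt "0 0 0 0 0 0 -0.2" --pt "0 0 0 0 0 0 -0.2" --pt "0 0 -0.1 0 0 0 -0.2" --pt "0 0 -0.2 0 0 0 -0.2" --pt "0 0 -0.25 0 0 0 -0.2" --pt "0 0 -0.25 0 0 0 -0.2"

```text
time_s: 22.97
position: [0.5735, 0.1511, 0.123]
tcp_rot: [[-0.118, 0.993, 0.008], [0.993, 0.118, 0.001], [-0.0, 0.008, -1.0]]
force: [0.7, -0.2, 1.3]
opening: 0.597
grasp_force: 0.0
```

>>> step_arm --pt "0 -0.25 -0.9 0 0 0 -0.2" --pt "0 -0.25 -0.9 0 0 0 -0.2" --pt "0 -0.25 -0.9 0 0 0 -0.2" --pt "0 -0.25 -0.9 0 0 0 -0.2" --pt "0 -0.25 -0.9 0 0 0 -0.2" --pt "0 -0.25 -0.9 0 0 0 -0.2" --pt "0 -0.25 -0.9 0 0 0 -0.2" --pt "0 -0.25 -0.9 0 0 0 -0.2"

```text
time_s: 23.63
position: [0.4977, 0.1423, 0.3953]
tcp_rot: [[-0.118, 0.993, 0.012], [0.993, 0.118, 0.001], [-0.001, 0.012, -1.0]]
force: [0.6, 0.5, 0.1]
opening: 0.602
grasp_force: 0.0
```

>>> step_arm --pt "0 0 0 0 0 0 -0.2" --pt "0 0 0 0 0 0 -0.2"

```text
time_s: 23.8
position: [0.4957, 0.1419, 0.3876]
tcp_rot: [[-0.117, 0.993, -0.003], [0.993, 0.117, -0.0], [0.0, -0.003, -1.0]]
force: [-0.2, -0.7, -0.7]
opening: 0.597
grasp_force: 0.0
```

Run:
```python
from h import *
s=read_state();print(s['time_s'],s['position'],s['qvel'].round(2))
c=snap('wrist','w4')
J=np.array([.6102,.0979]);t=np.radians(6.59);x=np.array([np.cos(t),np.sin(t)]);y=np.array([-x[1],x[0]])
m=cv2.morphologyEx(mask(c,6,30,172,110),cv2.MORPH_OPEN,np.ones((3,3)))
for ce,st in blobs(m,80):
    p=onz(c,*ce,.029);d=p[:2]-J;print('puck',ce.round(1),st,p.round(4),'jig mm',(1e3*np.array([d@x,d@y])).round(1))
for ce,st in blobs(mask(c,108,125,150,60),60): print('handle',ce.round(1),st,onz(c,*ce,.044).round(4))
```

```text
23.8 [0.49571992 0.14189446 0.38760537] [-0.14  1.47  0.98  0.04  0.27 -0.01]
puck [364.5 157.5] [356 149  18  18 251] [0.5702 0.1499 0.029 ] jig mm [-33.8  56.2]
handle [308.3   7.9] [302   0  14  18 201] [0.4546 0.3518 0.044 ]
handle [527.8 251.4] [504 246  47  12 341] [0.8837 0.0205 0.044 ]
```

View pics/w4.png

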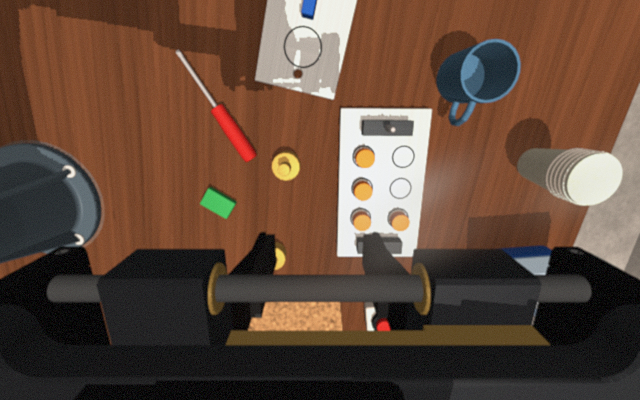

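Run:
```python
from h import *
c=pickle.load(open('pics/w4.pkl','rb'))
J=np.array([.6102,.0979]);t=np.radians(6.59);x=np.array([np.cos(t),np.sin(t)]);y=np.array([-x[1],x[0]])
m=cv2.morphologyEx(mask(c,5,30,130,110),cv2.MORPH_OPEN,np.ones((3,3)));m[:140]=0;m[:,:340]=0;m[240:]=0;m[:,420:]=0
for ce,st in blobs(m,80):
    p=onz(c,*ce,.031);d=p[:2]-J;print('puck',ce.round(1),st,'jig mm',(1e3*np.array([d@x,d@y])).round(1))
print(go([.4567,.3735,.12],83.6))
```

```text
puck [364.5 157.6] [356 149  18  18 280] jig mm [-34.2  56.4]
puck [362.3 190.2] [354 181  18  19 266] jig mm [-35.1   0.1]
puck [361.4 221.2] [354 213  16  17 229] jig mm [-34.1 -56.9]
puck [400.1 222.2] [392 215  17  15 201] jig mm [ 34.6 -58.6]
[np.float64(0.7819), np.float64(-0.0343), np.float64(0.8901), np.float64(0.292)]
```

>>> step_arm --pt "0.39 -0.017 0.445 0 0 0 -0.2" --pt "0.39 -0.017 0.445 0 0 0 -0.2" --pt "0.39 -0.017 0.445 0 0 0 -0.2" --pt "0.39 -0.017 0.445 0 0 0 -0.2" --pt "0.39 -0.017 0.445 0 0 0 -0.2"

```text
time_s: 24.27
position: [0.4728, 0.2592, 0.2485]
tcp_rot: [[-0.12, 0.993, -0.014], [0.993, 0.12, -0.003], [-0.001, -0.014, -1.0]]
force: [-1.0, -0.2, -0.4]
opening: 0.601
grasp_force: 0.0
```

>>> step_arm --pt "0.1 0 0.11 0 0 0.1 -0.2" --pt "0.2 -0.01 0.22 0 0 0.2 -0.2" --pt "0.3 -0.017 0.33 0 0 0.292 -0.2" --pt "0.39 -0.017 0.445 0 0 0.292 -0.2" --pt "0.39 -0.017 0.445 0 0 0.292 -0.2" --pt "0.39 -0.017 0.445 0 0 0.292 -0.2" --pt "0.39 -0.017 0.445 0 0 0.292 -0.2" --pt "0.39 -0.017 0.445 0 0 0.292 -0.2"

```text
time_s: 24.93
position: [0.46, 0.3723, 0.1232]
tcp_rot: [[0.112, 0.994, 0.002], [0.994, -0.112, 0.0], [0.0, 0.002, -1.0]]
force: [0.4, -0.1, 0.4]
opening: 0.598
grasp_force: 0.0
```

Run:
```python
from h import *
s=read_state();print(s['position'],s['opening'],go([.4567,.3735,.047],83.6))
```

```text
[0.4600089  0.37231278 0.12324837] 0.5976139226165227 [np.float64(0.0026), np.float64(-0.0118), np.float64(0.2541), np.float64(-0.0009)]
```

>>> step_arm --pt "0.003 -0.011 0.08 0 0 0 -0.2" --pt "0.003 -0.011 0.16 0 0 0 -0.2" --pt "0.003 -0.011 0.22 0 0 0 -0.2" --pt "0.003 -0.011 0.254 0 0 0 -0.2" --pt "0.003 -0.011 0.254 0 0 0 -0.2" --pt "0.003 -0.011 0.254 0 0 0 -0.2"

```text
time_s: 25.43
position: [0.4567, 0.3739, 0.0471]
tcp_rot: [[0.113, 0.994, 0.001], [0.994, -0.113, 0.001], [0.001, 0.001, -1.0]]
force: [-0.0, -0.5, -0.4]
opening: 0.597
grasp_force: 0.0
```

>>> step_arm --pt "0 0 0 0 0 0 1" --pt "0 0 0 0 0 0 1" --pt "0 0 0 0 0 0 1" --pt "0 0 0 0 0 0 1" --pt "0 0 0 0 0 0 1" --pt "0 0 0 0 0 0 1"

```text
time_s: 25.93
position: [0.4559, 0.3745, 0.0462]
tcp_rot: [[0.111, 0.994, 0.001], [0.994, -0.111, 0.0], [0.0, 0.001, -1.0]]
force: [6.9, -2.1, -0.2]
opening: 0.232
grasp_force: 2.0
```

>>> step_arm --pt "0 0 -0.03 0 0 0 1" --pt "0 0 -0.07 0 0 0 1" --pt "0 0 -0.12 0 0 0 1" --pt "0 0 -0.17 0 0 0 1" --pt "0 0 -0.22 0 0 0 1" --pt "0 0 -0.27 0 0 0 1" --pt "0 0 -0.31 0 0 0 1" --pt "0 0 -0.31 0 0 0 1"

```text
time_s: 26.6
position: [0.4564, 0.375, 0.1417]
tcp_rot: [[0.111, 0.994, 0.004], [0.994, -0.111, 0.002], [0.003, 0.003, -1.0]]
force: [0.9, -0.1, -6.3]
opening: 0.205
grasp_force: 30.0
```

Run:
```python
from h import *
s=read_state();print(s['position'],s['opening'],s['grasp_force'],s['force'].round(2),s['moment'].round(2),go([.6102,.0979,.14],96.6))
c=snap('scene','s5')
cv2.imwrite('pics/s5c.png',cv2.resize(c['image'][140:290,200:560,::-1],(792,330)))
```

```text
[0.45638795 0.37503209 0.14166193] 0.2050846476087542 29.998783003538847 [ 0.92 -0.07 -6.28] [-0.03 -0.11 -0.04] [np.float64(-0.861), np.float64(0.6123), np.float64(0.0054), np.float64(-0.2887)]
```

View pics/s5c.png

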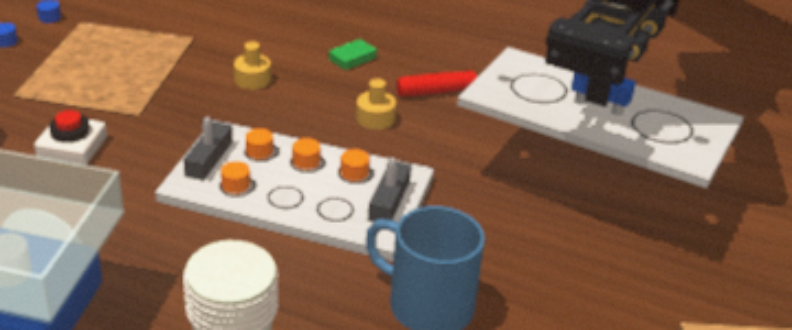

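>>> step_arm --pt "-0.03 0.02 -0.02 0 0 0 1" --pt "-0.09 0.06 -0.03 0 0 0 1" --pt "-0.16 0.11 -0.03 0 0 0 1" --pt "-0.23 0.16 -0.03 0 0 0 1" --pt "-0.3 0.21 -0.03 0 0 0 1" --pt "-0.36 0.26 -0.03 0 0 0 1" --pt "-0.43 0.306 -0.03 0 0 0 1"

```text
time_s: 27.23
position: [0.5325, 0.2342, 0.147]
tcp_rot: [[0.112, 0.994, -0.002], [0.994, -0.112, -0.001], [-0.001, -0.002, -1.0]]
force: [0.4, 0.2, -6.4]
opening: 0.205
grasp_force: 30.0
```

>>> step_arm --pt "-0.07 0.05 0 0 0 -0.05 1" --pt "-0.14 0.1 0 0 0 -0.1 1" --pt "-0.21 0.15 0 0 0 -0.15 1" --pt "-0.28 0.2 0 0 0 -0.2 1" --pt "-0.35 0.25 0 0 0 -0.25 1" --pt "-0.4 0.285 0 0 0 -0.289 1" --pt "-0.425 0.302 0 0 0 -0.289 1" --pt "-0.431 0.306 0 0 0 -0.289 1"

```text
time_s: 27.9
position: [0.6096, 0.0949, 0.1471]
tcp_rot: [[-0.112, 0.994, -0.001], [0.994, 0.112, -0.0], [-0.0, -0.001, -1.0]]
force: [-0.2, 0.7, -7.3]
opening: 0.202
grasp_force: 30.0
```

>>> step_arm --pt "0 0 0 0 0 0 1" --pt "0 0 0 0 0 0 1" --pt "0 0 0 0 0 0 1" --pt "0 0 0 0 0 0 1"

```text
time_s: 28.23
position: [0.6084, 0.0985, 0.1478]
tcp_rot: [[-0.116, 0.993, -0.001], [0.993, 0.116, 0.0], [0.0, -0.001, -1.0]]
force: [-0.1, -0.8, -6.9]
opening: 0.207
grasp_force: 30.0
```

Run:
```python
from h import *
s=read_state();print(s['position'],s['tcp_rot'].round(4),s['opening'],s['grasp_force'],s['force'].round(2),go([.6102,.0979,.1],96.6))
c=snap('wrist','w6')
for n in('scene','side'):
    d=snap(n,n[0:2]+'6')
d=snap('side','si6b')
cv2.imwrite('pics/w6v.png',np.vstack([cv2.resize(c['image'][:250,:,::-1],(640,250)),cv2.resize(d['image'][130:250,240:440,::-1],(500,300))[:, :].copy() if False else cv2.copyMakeBorder(cv2.resize(d['image'][130:250,240:440,::-1],(500,300)),0,0,0,140,cv2.BORDER_CONSTANT)]))
```

```text
[0.60842035 0.09845073 0.14783453] [[-1.165e-01  9.932e-01 -1.100e-03]
 [ 9.932e-01  1.165e-01  3.000e-04]
 [ 4.000e-04 -1.000e-03 -1.000e+00]] 0.20702480658181982 29.998758025467396 [-0.14 -0.76 -6.91] [np.float64(-0.0026), np.float64(0.0058), np.float64(0.1594), np.float64(0.002)]
```

View pics/w6v.png

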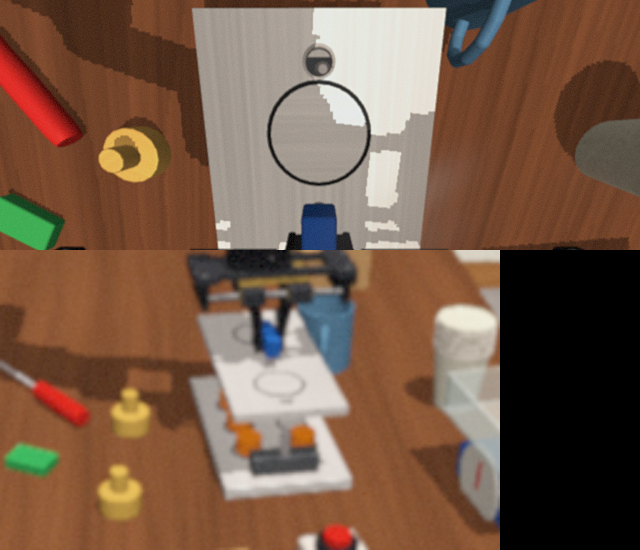

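The picture shows the plate held level, its +y hole at (319,60) with the pin visible through it, and the ring at (319,133). I'll measure how far the plate is off in the grip from that ring.

Run:
```python
from h import *
c=pickle.load(open('pics/w6.pkl','rb'));s=read_state()
g=cv2.cvtColor(c['image'],cv2.COLOR_RGB2GRAY)
a=cv2.adaptiveThreshold(g,255,cv2.ADAPTIVE_THRESH_MEAN_C,cv2.THRESH_BINARY_INV,31,25)
zt=s['position'][2]-.0462+.01
J=np.array([.6102,.0979]);t=np.radians(6.59);x=np.array([np.cos(t),np.sin(t)]);y=np.array([-x[1],x[0]])
cn,hi=cv2.findContours(a,cv2.RETR_CCOMP,cv2.CHAIN_APPROX_NONE)
for k,q in enumerate(cn):
    A=cv2.contourArea(q)
    (u,v),w,h=cv2.boundingRect(q)[:2],*cv2.boundingRect(q)[2:]
    if 240<u<400 and v<190 and A>150:
        (u,v),ax,_=cv2.fitEllipse(q);p=onz(c,u,v,zt)[:2]-J;print(A,round(u,1),round(v,1),np.round(ax,1),'jig frame mm',(1e3*np.array([p@x,p@y])).round(1))
p=s['position'][:2]-J;print('tcp jig mm',1e3*p@x,1e3*p@y)
```

```text
8583.0 318.6 132.5 [103.8 105.3] jig frame mm [-2.5 66.8]
7446.0 318.4 132.8 [96.2 98.6] jig frame mm [-2.6 66.6]
641.0 318.3 60.3 [26.9 31. ] jig frame mm [ -2.7 104.5]
tcp jig mm -1.0872737284322902 0.11381428148153096
```

>>> step_arm --pt "0 0.005 0.02 0 0 0 1" --pt "0 0.005 0.04 0 0 0 1" --pt "0 0.005 0.06 0 0 0 1" --pt "0 0.005 0.08 0 0 0 1" --pt "0 0.005 0.09 0 0 0 1" --pt "0 0.005 0.09 0 0 0 1" --pt "0 0.005 0.09 0 0 0 1" --pt "0 0.005 0.09 0 0 0 1"

```text
time_s: 29.1
position: [0.6111, 0.0973, 0.121]
tcp_rot: [[-0.115, 0.993, 0.0], [0.993, 0.115, -0.0], [-0.0, 0.0, -1.0]]
force: [0.4, -0.6, -6.6]
opening: 0.2
grasp_force: 30.0
```

>>> step_arm --pt "0 0 0.01 0 0 0 1" --pt "0 0 0.02 0 0 0 1" --pt "0 0 0.03 0 0 0 1" --pt "0 0 0.04 0 0 0 1" --pt "0 0 0.05 0 0 0 1" --pt "0 0 0.06 0 0 0 1" --pt "0 0 0.06 0 0 0 1" --pt "0 0 0.06 0 0 0 1"

```text
time_s: 29.77
position: [0.6105, 0.0978, 0.1024]
tcp_rot: [[-0.115, 0.993, -0.001], [0.993, 0.115, 0.001], [0.001, -0.001, -1.0]]
force: [0.2, 3.5, -8.2]
opening: 0.2
grasp_force: 30.0
```

Run:
```python
from h import *
s=read_state();p=s['position'][:2]-np.array([.6102,.0979])
print(s['position'],p,s['opening'],s['grasp_force'],s['force'].round(2),s['moment'].round(2),go([.6102,.0979,.0857],96.6))
```

```text
[0.61048297 0.09782756 0.10240573] [ 2.82969999e-04 -7.24386255e-05] 0.2002873367518585 29.999343599192798 [ 0.24  3.45 -8.16] [ 0.52 -0.13 -0.03] [np.float64(0.0003), np.float64(-0.0009), np.float64(0.0557), np.float64(-0.0001)]
```

>>> step_arm --pt "0.002 0 0.01 0 0 0 1" --pt "0.003 0 0.02 0 0 0 1" --pt "0.003 0 0.03 0 0 0 1" --pt "0.003 0 0.04 0 0 0 1" --pt "0.003 0 0.047 0 0 0 1" --pt "0.003 0 0.052 0 0 0 1" --pt "0.003 0 0.056 0 0 0 1" --pt "0.003 0 0.056 0 0 0 1"

```text
time_s: 30.43
position: [0.6107, 0.0981, 0.0866]
tcp_rot: [[-0.115, 0.993, -0.0], [0.993, 0.115, -0.0], [-0.0, -0.0, -1.0]]
force: [-1.1, -0.4, -1.8]
opening: 0.203
grasp_force: 30.0
```

>>> step_arm --pt "0 0 0.003 0 0 0 1" --pt "0 0 0.003 0 0 0 1" --pt "0 0 0.003 0 0 0 -0.2" --pt "0 0 0.003 0 0 0 -0.2" --pt "0 0 0.003 0 0 0 -0.2" --pt "0 0 0.003 0 0 0 -0.2" --pt "0 0 0.003 0 0 0 -0.2" --pt "0 0 0.003 0 0 0 -0.2"

```text
time_s: 31.1
position: [0.611, 0.0983, 0.0852]
tcp_rot: [[-0.115, 0.993, 0.0], [0.993, 0.115, 0.0], [-0.0, 0.0, -1.0]]
force: [0.3, -0.6, -0.0]
opening: 0.554
grasp_force: 0.0
```

>>> step_arm --pt "0 0 -0.05 0 0 0 -0.2" --pt "0 0 -0.15 0 0 0 -0.2" --pt "0 0 -0.28 0 0 0 -0.2" --pt "0 0 -0.4 0 0 0 -0.2" --pt "0 0 -0.53 0 0 0 -0.2" --pt "0 0 -0.66 0 0 0 -0.2" --pt "0 0 -0.7 0 0 0 -0.2" --pt "0 0 -0.7 0 0 0 -0.2"

```text
time_s: 31.77
position: [0.6132, 0.0984, 0.3004]
tcp_rot: [[-0.115, 0.993, 0.011], [0.993, 0.115, -0.0], [-0.001, 0.011, -1.0]]
force: [0.3, 0.6, 0.0]
opening: 0.597
grasp_force: 0.0
```

>>> step_arm --pt "-0.53 -0.4 0 0 0 0 -0.2" --pt "-0.53 -0.4 0 0 0 0 -0.2" --pt "-0.53 -0.4 0 0 0 0 -0.2" --pt "-0.53 -0.4 0 0 0 0 -0.2" --pt "-0.53 -0.4 0 0 0 0 -0.2" --pt "-0.53 -0.4 0 0 0 0 -0.2" --pt "-0.53 -0.4 0 0 0 0 -0.2" --pt "-0.53 -0.4 0 0 0 0 -0.2"

```text
time_s: 32.43
position: [0.5095, -0.0731, 0.2941]
tcp_rot: [[-0.114, 0.993, -0.002], [0.993, 0.114, 0.001], [0.002, -0.002, -1.0]]
force: [-0.4, 0.6, 1.0]
opening: 0.603
grasp_force: 0.0
```

>>> step_arm --pt "0 0 0 0 0 0 -0.2" --pt "0 0 0 0 0 0 -0.2"

```text
time_s: 32.6
position: [0.5102, -0.0723, 0.2947]
tcp_rot: [[-0.117, 0.993, -0.001], [0.993, 0.117, 0.001], [0.001, -0.001, -1.0]]
force: [0.1, -0.1, 0.3]
opening: 0.599
grasp_force: 0.0
```

Run:
```python
from h import *
s=read_state();print(s['time_s'],s['position'])
c=snap('wrist','w7')
for nm,a,z in(("brass",(15,30,110,110),.03),):
    for ce,st in blobs(mask(c,*a),60): print(nm,ce.round(1),st,onz(c,*ce,z).round(4))
```

```text
32.6 [ 0.51017797 -0.07232219  0.29471412]
brass [280.1  11.2] [260   0  41  26 791] [0.4419 0.1091 0.03  ]
brass [262.2 149.8] [ 244  132   38   37 1030] [ 0.4311 -0.0566  0.03  ]
brass [315.6 221.9] [308 218  14   9  66] [ 0.5143 -0.1513  0.03  ]
brass [297.4 229.8] [293 221  12  17  65] [ 0.4893 -0.1667  0.03  ]
brass [251.3 230.3] [243 223  14  19 101] [ 0.4225 -0.1755  0.03  ]
brass [232.7 241.9] [229 231   9  21  78] [ 0.3962 -0.1973  0.03  ]
brass [326.7 244.8] [318 235  18  20 133] [ 0.5347 -0.1855  0.03  ]
brass [302.8 264.8] [294 257  16  17  68] [ 0.5028 -0.2229  0.03  ]
brass [210.5 292.7] [208 269   8  45 162] [ 0.3646 -0.2887  0.03  ]
brass [426.9 292. ] [423 269   8  45 177] [ 0.7002 -0.2474  0.03  ]
```

View pics/w7.png

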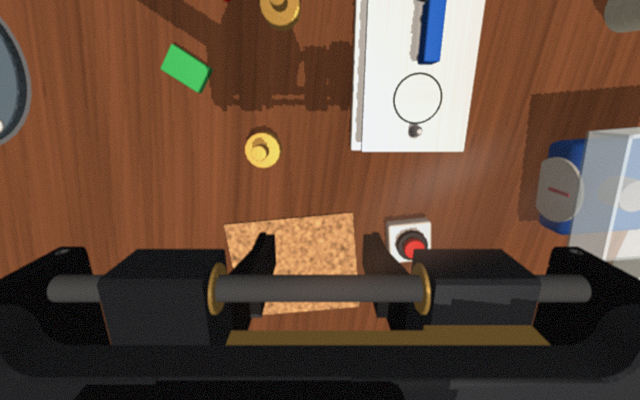

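The plate is on the pins: its ring is at (417,98) and the pin shows at (416,131). Weight1 is at (262,150), and weight0 at the top edge (280,8) looks shifted, so I'll re-measure it later.

Run:
```python
from h import *
c=pickle.load(open('pics/w7.pkl','rb'))
g=cv2.cvtColor(c['image'],cv2.COLOR_RGB2GRAY)
a=cv2.adaptiveThreshold(g,255,cv2.ADAPTIVE_THRESH_MEAN_C,cv2.THRESH_BINARY_INV,31,25)
J=np.array([.6102,.0979]);t=np.radians(6.59);x=np.array([np.cos(t),np.sin(t)]);y=np.array([-x[1],x[0]])
cn,hi=cv2.findContours(a,cv2.RETR_CCOMP,cv2.CHAIN_APPROX_NONE)
for k,q in enumerate(cn):
    A=cv2.contourArea(q);b=cv2.boundingRect(q)
    if 360<b[0]<460 and 40<b[1]<140 and A>60:
        (u,v),ax,_=cv2.fitEllipse(q);p=onz(c,u,v,.049)[:2];d=p-J;print(A,round(u,1),round(v,1),p.round(4),'jig mm',(1e3*np.array([d@x,d@y])).round(1))
for z in(.052,.026): print(z,onz(c,259,152,z).round(4),onz(c,263,150.5,z).round(4))
print(go([.4315,-.0585,.055],96.6))
```

```text
2092.5 416.9 100.5 [0.6183 0.0286] jig mm [  0.1 -69.8]
1727.0 417.2 97.9 [0.618  0.0316] jig mm [  0.1 -66.8]
0.052 [ 0.431  -0.0564  0.052 ] [ 0.4359 -0.0539  0.052 ]
0.026 [ 0.4262 -0.0607  0.026 ] [ 0.4315 -0.058   0.026 ]
[np.float64(0.0761), np.float64(-0.2548), np.float64(0.7996), np.float64(0.0026)]
```

>>> step_arm --pt "0.079 -0.255 0.1 0 0 0 -0.2" --pt "0.079 -0.255 0.3 0 0 0 -0.2" --pt "0.079 -0.255 0.5 0 0 0 -0.2" --pt "0.079 -0.255 0.6 0 0 0 -0.2" --pt "0.079 -0.255 0.6 0 0 0 -0.2" --pt "0.079 -0.255 0.6 0 0 0 -0.2" --pt "0.079 -0.255 0.6 0 0 0 -0.2" --pt "0.079 -0.255 0.6 0 0 0 -0.2"

```text
time_s: 33.32
position: [0.4325, -0.0588, 0.116]
tcp_rot: [[-0.116, 0.993, 0.002], [0.993, 0.116, -0.001], [-0.001, 0.002, -1.0]]
force: [-0.0, -0.0, 0.3]
opening: 0.6
grasp_force: 0.0
```

Run:
```python
from h import *
s=read_state();print(s['position'],go([.4315,-.0575,.055],96.6))
```

```text
[ 0.4324998  -0.05880433  0.11603168] [np.float64(0.0049), np.float64(-0.0031), np.float64(0.2034), np.float64(0.0012)]
```

>>> step_arm --pt "0.004 -0.003 0.07 0 0 0 -0.2" --pt "0.004 -0.003 0.14 0 0 0 -0.2" --pt "0.004 -0.003 0.19 0 0 0 -0.2" --pt "0.004 -0.003 0.203 0 0 0 -0.2" --pt "0.004 -0.003 0.203 0 0 0 -0.2" --pt "0.004 -0.003 0.203 0 0 0 -0.2"

```text
time_s: 33.82
position: [0.4318, -0.0582, 0.056]
tcp_rot: [[-0.115, 0.993, 0.004], [0.993, 0.115, -0.002], [-0.002, 0.004, -1.0]]
force: [-0.8, -1.0, 0.1]
opening: 0.594
grasp_force: 0.0
```

>>> step_arm --pt "0 0 0 0 0 0 1" --pt "0 0 0 0 0 0 1" --pt "0 0 0 0 0 0 1" --pt "0 0 0 0 0 0 1" --pt "0 0 0 0 0 0 1" --pt "0 0 0 0 0 0 1" --pt "0 0 0 0 0 0 1" --pt "0 0 0 0 0 0 1"

```text
time_s: 34.48
position: [0.4303, -0.0578, 0.0545]
tcp_rot: [[-0.115, 0.993, 0.001], [0.993, 0.115, -0.0], [-0.0, 0.001, -1.0]]
force: [0.6, -0.0, 1.8]
opening: 0.217
grasp_force: 30.0
```

>>> step_arm --pt "0 0 -0.05 0 0 0 1" --pt "0 0 -0.11 0 0 0 1" --pt "0 0 -0.17 0 0 0 1" --pt "0 0 -0.23 0 0 0 1" --pt "0 0 -0.29 0 0 0 1" --pt "0 0 -0.35 0 0 0 1" --pt "0 0 -0.35 0 0 0 1"

```text
time_s: 35.07
position: [0.431, -0.0579, 0.1613]
tcp_rot: [[-0.115, 0.993, 0.004], [0.993, 0.115, -0.002], [-0.002, 0.004, -1.0]]
force: [-0.2, -0.1, -3.4]
opening: 0.216
grasp_force: 30.0
```

>>> step_arm --pt "0.03 0.09 0 0 0 0 1" --pt "0.06 0.19 0 0 0 0 1" --pt "0.1 0.29 0 0 0 0 1" --pt "0.14 0.4 0 0 0 0 1" --pt "0.18 0.51 0 0 0 0 1" --pt "0.21 0.6 0 0 0 0 1" --pt "0.226 0.651 0 0 0 0 1" --pt "0.226 0.651 0 0 0 0 1"

```text
time_s: 35.73
position: [0.6193, 0.0337, 0.1571]
tcp_rot: [[-0.117, 0.993, 0.002], [0.993, 0.117, 0.001], [0.0, 0.002, -1.0]]
force: [-0.1, -0.4, -3.7]
opening: 0.217
grasp_force: 30.0
```

>>> step_arm --pt "0 0 0 0 0 0 1" --pt "0 0 0 0 0 0 1" --pt "0 0 0 0 0 0 1"

```text
time_s: 35.98
position: [0.6141, 0.0319, 0.158]
tcp_rot: [[-0.114, 0.993, -0.004], [0.993, 0.114, 0.0], [0.001, -0.004, -1.0]]
force: [-0.7, -0.8, -3.2]
opening: 0.221
grasp_force: 30.0
```

Run:
```python
from h import *
s=read_state();print(s['position'],s['opening'],s['grasp_force'],s['force'],go([.6178,.0323,.104],96.6))
c=snap('side','si8');d=snap('scene','sc8')
cv2.imwrite('pics/8.png',np.hstack([cv2.resize(c['image'][120:260,230:430,::-1],(400,280)),cv2.resize(d['image'][130:270,220:420,::-1],(400,280))]))
```

```text
[0.61414175 0.03186154 0.1579913 ] 0.22073912049927333 29.99999959487468 [-0.65021738 -0.78006039 -3.22810754] [np.float64(-0.0001), np.float64(0.013), np.float64(0.1799), np.float64(-0.0007)]
```

View pics/8.png

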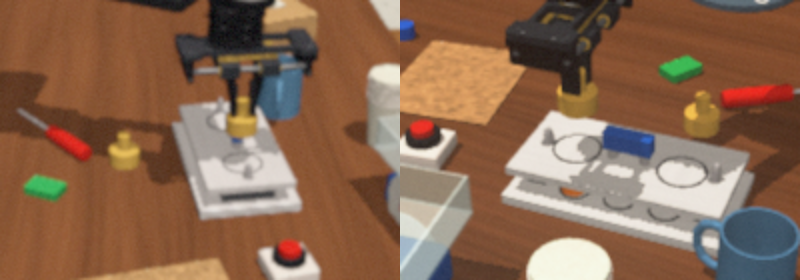

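>>> step_arm --pt "0 0.006 0.05 0 0 0 1" --pt "0 0.006 0.1 0 0 0 1" --pt "0 0.006 0.14 0 0 0 1" --pt "0 0.006 0.165 0 0 0 1" --pt "0 0.006 0.177 0 0 0 1" --pt "0 0.006 0.181 0 0 0 1" --pt "0 0.006 0.182 0 0 0 1" --pt "0 0.006 0.182 0 0 0 1"

```text
time_s: 36.75
position: [0.6185, 0.0323, 0.1053]
tcp_rot: [[-0.115, 0.993, 0.001], [0.993, 0.115, -0.0], [-0.0, 0.001, -1.0]]
force: [-0.2, 0.1, -3.0]
opening: 0.22
grasp_force: 30.0
```

Run:
```python
from h import *
s=read_state();print(s['position'],s['opening'],s['force'])
```

```text
[0.61850015 0.03231679 0.10526645] 0.22003108982095806 [-0.21253385  0.09039807 -3.00626022]
```

Still about 1.5 mm up, so I'll go a bit lower before releasing.

>>> step_arm --pt "0 0 0.003 0 0 0 1" --pt "0 0 0.005 0 0 0 1" --pt "0 0 0.005 0 0 0 1" --pt "0 0 0.005 0 0 0 1" --pt "0 0 0.005 0 0 0 -0.2" --pt "0 0 0.005 0 0 0 -0.2" --pt "0 0 0.005 0 0 0 -0.2" --pt "0 0 0.005 0 0 0 -0.2"

```text
time_s: 37.42
position: [0.6186, 0.0323, 0.1039]
tcp_rot: [[-0.115, 0.993, 0.001], [0.993, 0.115, -0.0], [-0.0, 0.001, -1.0]]
force: [-0.1, -0.5, -0.3]
opening: 0.434
grasp_force: 0.0
```

>>> step_arm --pt "0 0 0 0 0 0 -0.2" --pt "0 0 -0.05 0 0 0 -0.2" --pt "0 0 -0.15 0 0 0 -0.2" --pt "0 0 -0.28 0 0 0 -0.2" --pt "0 0 -0.4 0 0 0 -0.2" --pt "0 0 -0.53 0 0 0 -0.2" --pt "0 0 -0.65 0 0 0 -0.2" --pt "0 0 -0.65 0 0 0 -0.2"

```text
time_s: 38.08
position: [0.6223, 0.0321, 0.3074]
tcp_rot: [[-0.115, 0.993, 0.017], [0.993, 0.115, -0.002], [-0.004, 0.017, -1.0]]
force: [0.9, 0.5, 0.6]
opening: 0.601
grasp_force: 0.0
```

>>> step_arm --pt "-0.05 -0.35 0 0 0 0 -0.2" --pt "-0.05 -0.35 0 0 0 0 -0.2" --pt "-0.05 -0.35 0 0 0 0 -0.2" --pt "-0.05 -0.35 0 0 0 0 -0.2" --pt "-0.05 -0.35 0 0 0 0 -0.2" --pt "-0.05 -0.35 0 0 0 0 -0.2" --pt "-0.05 -0.35 0 0 0 0 -0.2"

```text
time_s: 38.67
position: [0.517, 0.0053, 0.2985]
tcp_rot: [[-0.115, 0.993, 0.002], [0.993, 0.115, -0.0], [-0.0, 0.002, -1.0]]
force: [-0.4, -0.3, -0.6]
opening: 0.601
grasp_force: 0.0
```

Run:
```python
from h import *
s=read_state();print(s['time_s'],s['position'])
c=snap('wrist','w9')
for ce,st in blobs(mask(c,15,30,110,110),200):
    m=[st[0]+st[2]/2-.5,st[1]+st[3]/2-.5];print(ce.round(1),st,[onz(c,*q,z).round(4) for q in(ce,m) for z in(.026,.075)])
```

```text
38.6667 [0.51698036 0.00534096 0.29847558]
[268.8  72.2] [ 250   52   38   41 1176] [array([0.4397, 0.1191, 0.026 ]), array([0.4478, 0.115 , 0.075 ]), array([0.4393, 0.1193, 0.026 ]), array([0.4474, 0.1152, 0.075 ])]
[402.4 161.2] [ 384  142   38   39 1100] [array([0.6312, 0.0266, 0.026 ]), array([0.6164, 0.0335, 0.075 ]), array([0.6313, 0.0268, 0.026 ]), array([0.6164, 0.0337, 0.075 ])]
[313.7 316.1] [298 302  33  27 242] [array([ 0.5374, -0.2418,  0.026 ]), array([ 0.5338, -0.2028,  0.075 ]), array([ 0.5376, -0.2396,  0.026 ]), array([ 0.5339, -0.2009,  0.075 ])]
```

View pics/w9.png

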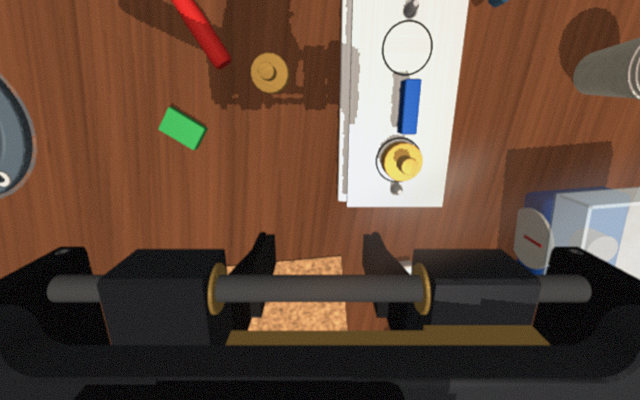

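Weight1 stands in its ring at (402,161). Weight0 has been knocked to (269,72), which is (0.4395, 0.119) m. The far ring at (407,48) is free.

Run:
```python
from h import *
s=read_state();print(s['position'],go([.4395,.1192,.115],96.6))
```

```text
[0.51686946 0.00541791 0.2982866 ] [np.float64(0.4067), np.float64(-0.2132), np.float64(0.6106), np.float64(0.0006)]
```

>>> step_arm --pt "0.407 -0.213 0.2 0 0 0 -0.2" --pt "0.407 -0.213 0.2 0 0 0 -0.2" --pt "0.407 -0.213 0.3 0 0 0 -0.2" --pt "0.407 -0.213 0.45 0 0 0 -0.2" --pt "0.407 -0.213 0.55 0 0 0 -0.2" --pt "0.407 -0.213 0.61 0 0 0 -0.2" --pt "0.407 -0.213 0.61 0 0 0 -0.2" --pt "0.407 -0.213 0.61 0 0 0 -0.2"

```text
time_s: 39.38
position: [0.437, 0.1197, 0.113]
tcp_rot: [[-0.116, 0.993, -0.007], [0.993, 0.116, -0.0], [0.001, -0.007, -1.0]]
force: [0.1, -0.7, -0.5]
opening: 0.599
grasp_force: 0.0
```

>>> step_arm --pt "0 0 0 0 0 0 -0.2" --pt "0 0 0 0 0 0 -0.2"

```text
time_s: 39.55
position: [0.4407, 0.1191, 0.1178]
tcp_rot: [[-0.115, 0.993, 0.007], [0.993, 0.115, 0.0], [-0.001, 0.007, -1.0]]
force: [-0.1, -0.7, 0.3]
opening: 0.597
grasp_force: 0.0
```

Run:
```python
from h import *
s=read_state();print(s['position'],go([.4395,.1192,.055],96.6))
c=snap('side');
for ce,st in blobs(mask(c,18,28,110,110),60):
    p=onz(c,*ce,.02)
    if .3<p[0]<.7 and -.1<p[1]<.2: print(ce.round(1),st,p.round(3))
```

```text
[0.44070215 0.11913402 0.11775594] [np.float64(0.0008), np.float64(-0.0053), np.float64(0.2092), np.float64(-0.0004)]
[291.7 195.7] [284 185  16  20 227] [0.44  0.118 0.02 ]
[350.6 195.4] [344 186  15  18 180] [0.627 0.114 0.02 ]
```

>>> step_arm --pt "0.001 -0.003 0.07 0 0 0 -0.2" --pt "0.001 -0.003 0.14 0 0 0 -0.2" --pt "0.001 -0.003 0.19 0 0 0 -0.2" --pt "0.001 -0.003 0.203 0 0 0 -0.2" --pt "0.001 -0.003 0.203 0 0 0 -0.2" --pt "0.001 -0.003 0.203 0 0 0 -0.2"

```text
time_s: 40.1
position: [0.4383, 0.1194, 0.0559]
tcp_rot: [[-0.115, 0.993, 0.003], [0.993, 0.115, 0.0], [-0.0, 0.003, -1.0]]
force: [-0.0, 0.3, -0.3]
opening: 0.6
grasp_force: 0.0
```

>>> step_arm --pt "0 0 0 0 0 0 1" --pt "0 0 0 0 0 0 1" --pt "0 0 0 0 0 0 1" --pt "0 0 0 0 0 0 1" --pt "0 0 0 0 0 0 1" --pt "0 0 0 0 0 0 1" --pt "0 0 0 0 0 0 1" --pt "0 0 0 0 0 0 1"

```text
time_s: 40.77
position: [0.4385, 0.1196, 0.0546]
tcp_rot: [[-0.115, 0.993, 0.003], [0.993, 0.115, 0.0], [-0.0, 0.003, -1.0]]
force: [3.1, 0.6, 2.7]
opening: 0.224
grasp_force: 30.0
```

>>> step_arm --pt "0 0 -0.05 0 0 0 1" --pt "0 0 -0.11 0 0 0 1" --pt "0 0 -0.17 0 0 0 1" --pt "0 0 -0.23 0 0 0 1" --pt "0 0 -0.29 0 0 0 1" --pt "0 0 -0.35 0 0 0 1" --pt "0 0 -0.35 0 0 0 1"

```text
time_s: 41.35
position: [0.4372, 0.1197, 0.1611]
tcp_rot: [[-0.115, 0.993, 0.002], [0.993, 0.115, 0.0], [-0.0, 0.002, -1.0]]
force: [0.9, -1.1, -4.5]
opening: 0.22
grasp_force: 30.0
```

>>> step_arm --pt "0.01 0.08 0 0 0 0 1" --pt "0.03 0.17 0 0 0 0 1" --pt "0.04 0.27 0 0 0 0 1" --pt "0.06 0.37 0 0 0 0 1" --pt "0.07 0.46 0 0 0 0 1" --pt "0.08 0.52 0 0 0 0 1" --pt "0.084 0.55 0 0 0 0 1" --pt "0.084 0.557 0 0 0 0 1"

```text
time_s: 42.02
position: [0.6002, 0.1639, 0.1571]
tcp_rot: [[-0.115, 0.993, -0.003], [0.993, 0.115, -0.0], [0.0, -0.003, -1.0]]
force: [-0.2, 0.3, -4.6]
opening: 0.22
grasp_force: 30.0
```

>>> step_arm --pt "0 0 0 0 0 0 1" --pt "0 0 0 0 0 0 1" --pt "0 0 0 0 0 0 1" --pt "0 0 0 0 0 0 1" --pt "0 0 0 0 0 0 1"

```text
time_s: 42.43
position: [0.5993, 0.1637, 0.1595]
tcp_rot: [[-0.115, 0.993, -0.001], [0.993, 0.115, -0.0], [0.0, -0.001, -1.0]]
force: [-0.0, 0.1, -4.1]
opening: 0.218
grasp_force: 30.0
```

Run:
```python
from h import *
s=read_state();print(s['position'],s['opening'],s['grasp_force'],s['force'],s['qvel'].round(1),go([.6026,.1635,.1035],96.6))
```

```text
[0.59927581 0.16365445 0.15953336] 0.21821716120887785 30.000103125348687 [-0.04538532  0.14498042 -4.06583817] [ 0.1  0.  -0.6  0.1  0.1 -0.1] [np.float64(-0.0018), np.float64(0.0111), np.float64(0.1868), np.float64(0.0)]
```

>>> step_arm --pt "0 0.01 0.05 0 0 0 1" --pt "0 0.01 0.1 0 0 0 1" --pt "0 0.01 0.14 0 0 0 1" --pt "0 0.01 0.165 0 0 0 1" --pt "0 0.01 0.178 0 0 0 1" --pt "0 0.01 0.184 0 0 0 1" --pt "0 0.01 0.187 0 0 0 1" --pt "0 0.01 0.187 0 0 0 1"

```text
time_s: 43.1
position: [0.6034, 0.1642, 0.1038]
tcp_rot: [[-0.115, 0.993, 0.001], [0.993, 0.115, 0.0], [-0.0, 0.001, -1.0]]
force: [0.5, -0.3, -3.1]
opening: 0.217
grasp_force: 30.0
```

>>> step_arm --pt "0 0 0 0 0 0 1" --pt "0 0 0 0 0 0 1"

```text
time_s: 43.27
position: [0.6038, 0.1642, 0.1037]
tcp_rot: [[-0.115, 0.993, 0.002], [0.993, 0.115, 0.0], [-0.0, 0.002, -1.0]]
force: [-0.3, -1.0, -3.9]
opening: 0.222
grasp_force: 30.0
```

>>> step_arm --pt "0 -0.002 0.003 0 0 0 1" --pt "0 -0.002 0.004 0 0 0 1" --pt "0 -0.002 0.004 0 0 0 1" --pt "0 -0.002 0.004 0 0 0 1" --pt "0 -0.002 0.004 0 0 0 -0.2" --pt "0 -0.002 0.004 0 0 0 -0.2" --pt "0 -0.002 0.004 0 0 0 -0.2" --pt "0 -0.002 0.004 0 0 0 -0.2"

```text
time_s: 43.93
position: [0.6023, 0.1641, 0.1018]
tcp_rot: [[-0.115, 0.993, -0.0], [0.993, 0.115, -0.0], [-0.0, -0.0, -1.0]]
force: [-0.3, -0.0, -1.1]
opening: 0.44
grasp_force: 0.0
```

>>> step_arm --pt "0 0 0 0 0 0 -0.2" --pt "0 0 -0.05 0 0 0 -0.2" --pt "0 0 -0.15 0 0 0 -0.2" --pt "0 0 -0.28 0 0 0 -0.2" --pt "0 0 -0.4 0 0 0 -0.2" --pt "0 0 -0.53 0 0 0 -0.2" --pt "0 0 -0.65 0 0 0 -0.2" --pt "0 0 -0.65 0 0 0 -0.2"

```text
time_s: 44.6
position: [0.6067, 0.1646, 0.3058]
tcp_rot: [[-0.115, 0.993, 0.017], [0.993, 0.115, 0.002], [-0.0, 0.017, -1.0]]
force: [0.7, 0.4, 0.3]
opening: 0.595
grasp_force: 0.0
```

>>> step_arm --pt "-0.6 -0.05 0 0 0 0 1" --pt "-0.6 -0.05 0 0 0 0 1" --pt "-0.6 -0.05 0 0 0 0 1" --pt "-0.6 -0.05 0 0 0 0 1" --pt "-0.6 -0.05 0 0 0 0 1" --pt "-0.6 -0.05 0 0 0 0 1" --pt "-0.6 -0.05 0 0 0 0 1"

```text
time_s: 45.18
position: [0.6081, -0.0169, 0.2966]
tcp_rot: [[-0.113, 0.994, -0.001], [0.994, 0.113, 0.001], [0.001, -0.001, -1.0]]
force: [-0.0, -0.3, -0.5]
opening: 0.153
grasp_force: 0.0
```

>>> step_arm --pt "-0.6 0 0 0 0 0 1" --pt "-0.6 0 0 0 0 0 1" --pt "-0.6 0 0 0 0 0 1" --pt "-0.6 0 0 0 0 0 1" --pt "-0.6 0 0 0 0 0 1" --pt "-0.6 0 0 0 0 0 1" --pt "-0.6 0 0 0 0 0 1"

```text
time_s: 45.77
position: [0.629, -0.1937, 0.2964]
tcp_rot: [[-0.115, 0.993, -0.001], [0.993, 0.115, 0.002], [0.002, -0.001, -1.0]]
force: [-0.4, 0.4, 0.2]
opening: 0.003
grasp_force: 0.0
```

Run:
```python
from h import *
s=read_state();print(s['time_s'],s['position'])
c=snap('wrist','w10')
for ce,st in blobs(mask(c,15,30,110,110),200):
    m=[st[0]+st[2]/2-.5,st[1]+st[3]/2-.5];print('brass',ce.round(1),st,onz(c,*m,.075).round(4))
for ce,st in blobs(mask(c,0,3,170,90)|mask(c,175,180,170,90),150): print('red',ce.round(1),st,[onz(c,*ce,z).round(4) for z in(.03,.04,.05)])
```

```text
45.7667 [ 0.62902798 -0.19367281  0.29643469]
brass [224.  186.9] [ 148  124  147  120 7604] [ 0.509  -0.2182  0.075 ]
red [344.1 155.3] [333 144  23  23 409] [array([ 0.6604, -0.1723,  0.03  ]), array([ 0.6594, -0.1708,  0.04  ]), array([ 0.6584, -0.1694,  0.05  ])]
```

View pics/w10.png

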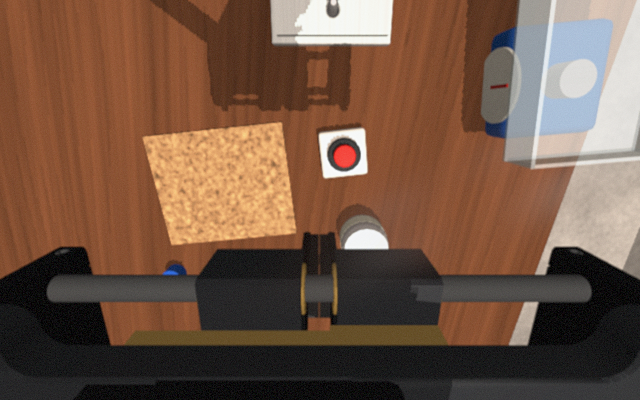

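Run:
```python
from h import *
c=snap('side','si11');d=snap('scene','sc11')
cv2.imwrite('pics/11.png',np.hstack([cv2.resize(c['image'][130:250,300:400,::-1],(400,480)),cv2.resize(d['image'][150:260,260:400,::-1],(400,314),).copy() if False else cv2.copyMakeBorder(cv2.resize(d['image'][150:260,260:400,::-1],(400,314)),0,166,0,0,cv2.BORDER_CONSTANT)]))
J=np.array([.6102,.0979]);t=np.radians(6.59);x=np.array([np.cos(t),np.sin(t)]);y=np.array([-x[1],x[0]])
for n,k in(('side',c),('scene',d)):
  for ce,st in blobs(mask(k,18,28,110,110),60):
    p=onz(k,*ce,.068);q=p[:2]-J;print(n,ce.round(1),st,'jig mm',(1e3*np.array([q@x,q@y])).round(1))
print(go([.6595,-.171,.085],96.6))
```

```text
side [377.2 132.2] [361 130  37   6 131] jig mm [209.2 400.4]
side [341.4 172.9] [336 165  14  18 130] jig mm [ 0.9 80.3]
side [350.7 195.4] [344 186  15  18 181] jig mm [ -0.7 -65.9]
scene [308.3 197.5] [299 184  20  25 358] jig mm [ -0.7 -65.8]
scene [360.9 209.4] [351 195  21  26 382] jig mm [ 0.5 66. ]
[np.float64(0.0578), np.float64(0.11), np.float64(0.7065), np.float64(0.0038)]
```

View pics/11.png

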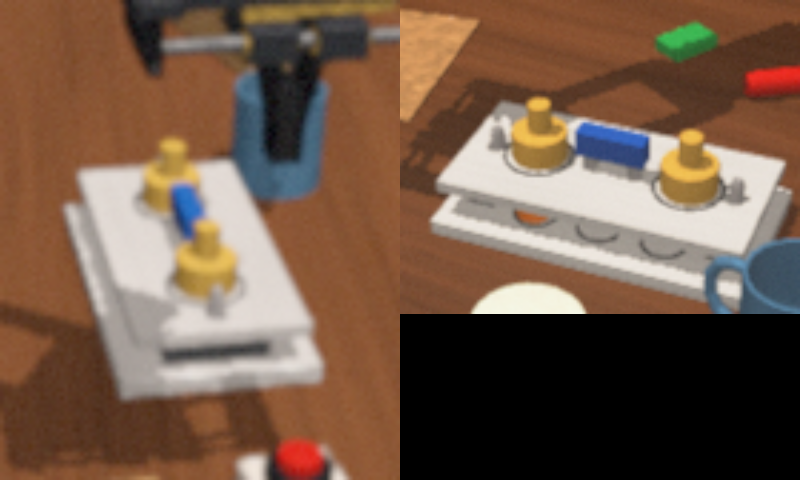

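Both weights stand in their rings, within 1 mm in the scene view, and the plate is home. Next is the button.

>>> step_arm --pt "0.058 0.1 0.1 0 0 0 1" --pt "0.058 0.1 0.22 0 0 0 1" --pt "0.058 0.1 0.35 0 0 0 1" --pt "0.058 0.1 0.47 0 0 0 1" --pt "0.058 0.1 0.58 0 0 0 1" --pt "0.058 0.1 0.66 0 0 0 1" --pt "0.058 0.1 0.7 0 0 0 1" --pt "0.058 0.1 0.7 0 0 0 1"

```text
time_s: 46.58
position: [0.6549, -0.1719, 0.084]
tcp_rot: [[-0.117, 0.993, -0.006], [0.993, 0.117, 0.003], [0.004, -0.006, -1.0]]
force: [0.4, 0.5, -0.2]
opening: 0.008
grasp_force: 0.0
```

>>> step_arm --pt "0 0 0.01 0 0 0 1" --pt "0 0 0.02 0 0 0 1" --pt "0 0 0.03 0 0 0 1" --pt "0 0 0.03 0 0 0 1"

```text
time_s: 46.92
position: [0.6574, -0.1747, 0.0792]
tcp_rot: [[-0.115, 0.993, 0.002], [0.993, 0.115, -0.001], [-0.001, 0.002, -1.0]]
force: [0.5, 0.2, -0.3]
opening: 0.005
grasp_force: 0.0
```

>>> step_arm --pt "0 0 0.008 0 0 0 1" --pt "0 0 0.015 0 0 0 1" --pt "0 0 0.02 0 0 0 1" --pt "0 0 0.02 0 0 0 1"

```text
time_s: 47.25
position: [0.6566, -0.1745, 0.0718]
tcp_rot: [[-0.115, 0.993, -0.001], [0.993, 0.115, 0.0], [0.0, -0.0, -1.0]]
force: [-1.2, 0.2, 1.0]
opening: 0.003
grasp_force: 0.0
```

>>> step_arm --pt "0.01 0.007 0 0 0 0 1" --pt "0.01 0.007 0.006 0 0 0 1" --pt "0.01 0.007 0.012 0 0 0 1" --pt "0.01 0.007 0.017 0 0 0 1" --pt "0.01 0.007 0.017 0 0 0 1"

```text
time_s: 47.67
position: [0.6589, -0.1711, 0.067]
tcp_rot: [[-0.115, 0.993, 0.001], [0.993, 0.115, 0.0], [0.0, 0.001, -1.0]]
force: [1.1, 2.0, 1.9]
opening: 0.006
grasp_force: 1.1
```

>>> step_arm --pt "0 0 0.005 0 0 0 1" --pt "0 0 0.01 0 0 0 1" --pt "0 0 0.01 0 0 0 1"

```text
time_s: 47.92
position: [0.6589, -0.1711, 0.0641]
tcp_rot: [[-0.115, 0.993, 0.001], [0.993, 0.115, 0.0], [0.0, 0.001, -1.0]]
force: [0.7, 2.2, 3.5]
opening: 0.007
grasp_force: 1.8
```

>>> step_arm --pt "0 0 0.005 0 0 0 1" --pt "0 0 0.01 0 0 0 1" --pt "0 0 0.01 0 0 0 1"

```text
time_s: 48.17
position: [0.659, -0.1712, 0.0633]
tcp_rot: [[-0.115, 0.993, 0.001], [0.993, 0.115, -0.0], [-0.0, 0.001, -1.0]]
force: [-1.4, 3.6, 12.2]
opening: 0.006
grasp_force: 6.4
```

>>> step_arm --pt "0 0 -0.03 0 0 0 1" --pt "0 0 -0.08 0 0 0 1" --pt "0 0 -0.18 0 0 0 1" --pt "0 0 -0.3 0 0 0 1" --pt "0 0 -0.42 0 0 0 1" --pt "0 0 -0.54 0 0 0 1" --pt "0 0 -0.6 0 0 0 1" --pt "0 0 -0.6 0 0 0 1"

```text
time_s: 48.83
position: [0.6609, -0.1729, 0.2467]
tcp_rot: [[-0.115, 0.993, 0.009], [0.993, 0.115, -0.005], [-0.006, 0.009, -1.0]]
force: [0.2, -0.5, 1.2]
opening: 0.006
grasp_force: 0.0
```

>>> step_arm --pt "-0.1 0 0 0 0 0 1" --pt "-0.2 0 0 0 0 0 1" --pt "-0.2 0 0 0 0 0 1" --pt "-0.2 0 0 0 0 0 1" --pt "-0.2 0 0 0 0 0 1" --pt "-0.2 0 0 0 0 0 1" --pt "-0.2 0 0 0 0 0 1"

```text
time_s: 49.42
position: [0.665, -0.2297, 0.2402]
tcp_rot: [[-0.116, 0.993, -0.002], [0.993, 0.116, 0.001], [0.001, -0.001, -1.0]]
force: [-0.2, -0.4, -0.2]
opening: 0.005
grasp_force: 0.0
```

Run:
```python
from h import *
d=snap('scene','sc12');s=read_state();print(s['time_s'],s['position'],s['force'].round(1))
J=np.array([.6102,.0979]);t=np.radians(6.59);x=np.array([np.cos(t),np.sin(t)]);y=np.array([-x[1],x[0]])
for ce,st in blobs(mask(d,18,28,110,110),60):
    p=onz(d,*ce,.068);q=p[:2]-J;print(ce.round(1),'jig mm',(1e3*np.array([q@x,q@y])).round(1))
for n,k in(('before',pickle.load(open('pics/sc11.pkl','rb'))),('now',d)):
    print(n,[(ce.round(1),st[4]) for ce,st in blobs(mask(k,0,3,170,90),40,400) if 210<ce[0]<260 and 180<ce[1]<210])
cv2.imwrite('pics/12.png',cv2.resize(d['image'][120:300,150:450,::-1],(800,480)))
```

```text
49.4667 [ 0.66523332 -0.22980348  0.24053915] [-0.3  0.1  0.3]
[308.4 197.7] jig mm [ -0.2 -65.4]
[360.9 209.5] jig mm [ 0.7 66.1]
before [(array([230.6, 194.1]), np.int32(86))]
now [(array([230.6, 194.3]), np.int32(84))]
```

View pics/12.png

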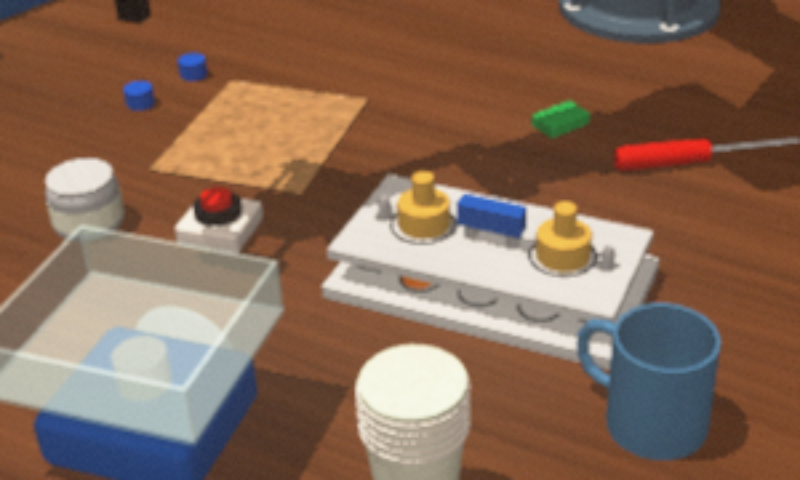

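The last picture shows the plate home with both weights in their rings (425,205 and 565,240). The button is back up (217,205), the mug and jar are standing, and the arm is clear.

```bash
python3 -c "
from rig import *
print(hand_in())"
```

```text
the job is handed in; nothing more can be done
None
```

I handed the job in at about 49 s: four specimens in base rings, the top plate home on the stops, a weight in each plate ring, the start button pressed (12 N, past the ~4 N needed) and released, mug and tin standing; the hand-in gave no verdict.

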